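# Change the batch in a clamshell relay-board test jig

## Robot

A 7-joint arm with a two-finger parallel gripper is mounted at the origin on the work surface. World frame = base frame: x ahead of the robot, y to its left, z up, the work surface at z = 0. Lengths are in m, angles in rad, forces in N, time in s.
With the tool pointing down it reaches from about 0.4 to 0.875 m from the base axis. Payload 4.4 kg.
Tool frame: the origin (TCP) lies at the very end of the fingers, on their centre line; the grasp point (between the pads) lies 19 mm behind it; z points along the fingers, y is the direction in which the jaws open and shut (so a half turn about z gives the same grasp; the last joint's range is limited). The gripper opens to 85 mm and grips with 20 to 120 N. Pads are 22 mm wide; open, the fingers measure 114 mm over their backs; the gripper's body (76 mm by 85 mm) begins 54 mm behind the grasp point. The pads swing forward as they close: fully open they stand 13 mm farther back than shut.
Start: joints at [-1.274, 0.628, 0.038, 1.517, -0.027, 0.996, -0.02], TCP at [0.231, 0.608, 0.231] pointing down, gripper open.
Joint ranges: [-3.06, 3.06], [-0.37, 2.12], [-1.25, 1.32], [0.18, 2.47], [-1.1, 4.24], [0.23, 1.98], [-2.94, 2.94]. Speed limits (rad/s): [2.57, 2.57, 3.14, 3.14, 3.14, 3.14, 3.14].

## Interface

Orientations are given as a unit quaternion [x, y, z, w].
In Python, from bench import status, viewer, finish_job gives the robot as it stands.
- The arm moves only by the tool play_rows, never from a script. Its argument "commands" is a list of rows, each a list of 3 entries, a list of its own where there are three numbers: the opening in per cent of the stroke, from 0 (shut) to 100 (fully open), then the shift along the tool's x, y, z in mm, then the turn about the tool's z in rad. In form: [[jaw, [x, y, z], turn], ...]. A call has 1 to 12 rows; each row shifts and turns the commanded pose from where the row before left it, along the tool's axes as they then stand; what a row does not reach is not made up. A row lasts 1/10 s, in which the tool goes at most 50 mm and 8.59 degrees, less where a joint would pass 70% of its speed; a pose out of reach is approached as far as the arm can. A call is refused whole if a number of a shift passes 50 or a number of a turn 0.15, either way. A call with a gripper value outside its range is refused whole. The fingers move at their own pace and stop on an object; the grip force is fixed at half the most. Time passes only in rows, so rows that do not move let the fingers close. It gives the time, the measured TCP pose, the force and the opening at its end, in the units of the state.
- status.sense(): the state, without advancing time (a new reading comes with each control period).
- viewer.capture(name): name is "side" or "top"; returns (picture, depth): 384x512x3 uint8, blue, green, red; 384x512 float32, m along the optical axis (not along the pixel's ray), 0 where there is no reading.
- viewer.camera_params(name): a dict with "K" (3x3 intrinsics, pixels), "R" (3x3) and "t" (3): a world point X has camera coordinates R X + t. Camera axes: x right, y down, z forward; pixel columns grow to the right and rows downward; lengths in m; the calibration is good to about 2 mm. A picture is of the moment at which its call begins. camera_params takes no time and is no camera call.
- finish_job(): hands the job in, once; it reports no verdict.
The state is a dict: "clock": time; "q": joint angles; "qvel": joint speeds; "effort": joint torques, N m; "ee_pos": TCP position; "orientation": TCP orientation; "ft_force": force on the tool from outside, world axes, zero at the start; "moment": the same for the moment, N m; "width": finger opening in m.
Only numpy, scipy, OpenCV 4.12 (cv2) and the standard library are available. Lean on these libraries where they do the work, as an engineer would, in place of code of your own. Each camera call takes 0.05 s, during which the arm holds its last target.

## Task

The boards in the test jig are done: slide its carrier by the knob from the test dock to the loading station, until it clicks in against the stop, and press the red release button so that the lid springs fully open. Put every tested board flat in the yellow tray and lay each waiting board from the mat flat in a nest of its own; then shut the lid until it latches and only after that slide the carrier back until it clicks home in the test dock. Keep the lid shut whenever the carrier is away from the loading station, and leave the other things on the table where they are.

Things in the scene. Friction and masses are not known exactly. Their poses are not given: they have to be found in the camera images.
- jig: The test jig's fixed bed, aluminium, 120 x 440 x 8 mm, two steel shafts along y; grey dock housing (72 mm high) on its left (+y) end, low dark end block on the right. Origin: under its middle, on the table; x away from the robot, y along the rail towards the dock, z up; turned up to 7 degrees.
- carrier (a joint): Position on the rail of the dark carrier plate (158 x 190 mm, top 44 mm above the table), m: 0 = in the test dock (left end stop), 0.18 = loading station (right end stop, towards -y). Slides with 1 to 2 N; a sprung detent draws it through the last 5 mm at either end and holds it; passing it, in or out, takes about 6 N.
- knob_mid (a point): Middle of the carrier's knob: black upright post, 18 mm diameter, from 44 to 78 mm above the table (this point: 62 mm), near the carrier's front right corner and fixed to it; push, hook or pinch it to slide the carrier. Axes as the jig's.
- release (a joint): Travel of the red round release button (21 mm diameter) at the carrier's front edge, m: 0 = up, 0.006 = fully down. Sprung: 1.6 N to start, about 4 N fully down; the latch lets go within the first 5 mm. It dips by itself while the lid's catch passes the latch.
- release_top (a point): Centre of the red button's top face, 72 mm above the table when up; the grey housing round it is 64 mm high. Press straight down.
- lid (a joint): Angle of the carrier's clear clamshell lid, rad: 0 = shut (latched: 0 to 0.02), 1.65 = open against its stop. Unlatched, a spring opens it in about a second and holds it open. To shut: swing it over from behind about its hinge and press its front edge down with 5 to 10 N until the latch snaps; let go sooner and it springs open.
- lid_hinge (a point): Middle of the lid's hinge line, along the jig's y at the carrier's far side, 47 mm above the table; moves with the carrier; axes turn with the lid (shut: the jig's). The lid is 164 mm long (y), reaches 100 mm from the hinge (towards the robot when shut), outer face 28 mm above the hinge plane; open, it stands upright, outer face away from the robot.
- tray: Fixed yellow tray for tested boards, 95 (x) x 240 (y) x 18 mm, walls and floor 3 mm; two cross walls 16 mm high make three compartments 89 (x) x 76 (y) mm, centres at y = -79, 0 and +79 mm. Origin: under its middle, on the table.
- nest0 (a point): The carrier's right nest: centre of its floor, 44 mm above the table. Nests: 50 mm apart along y, pockets 55 (x) x 45 (y) mm with rims 5 mm high, for one board lying flat, long side along the jig's x, either end first. Under the shut lid there is 8 mm of room over a seated relay. Moves with the carrier; axes as the jig's.
- nest1 (a point): The carrier's middle nest: centre of its floor, 44 mm above the table. Nests: 50 mm apart along y, pockets 55 (x) x 45 (y) mm with rims 5 mm high, for one board lying flat, long side along the jig's x, either end first. Under the shut lid there is 8 mm of room over a seated relay. Moves with the carrier; axes as the jig's.
- nest2 (a point): The carrier's left nest: centre of its floor, 44 mm above the table. Nests: 50 mm apart along y, pockets 55 (x) x 45 (y) mm with rims 5 mm high, for one board lying flat, long side along the jig's x, either end first. Under the shut lid there is 8 mm of room over a seated relay. Moves with the carrier; axes as the jig's.
- tested1_mid (a point): Relay board: green, 50 (x) x 40 (y) x 2 mm, in its middle a black relay 20 (x) x 16 (y) mm, top 17.5 mm above the underside; a terminal block 10 mm high along each short edge, from 17 to 24 mm off the middle. Point: on the relay's axis, 10 mm above the underside. Tested: starts in nest0 under the shut lid (two or three are there).
- tested2_mid (a point): Relay board: green, 50 (x) x 40 (y) x 2 mm, in its middle a black relay 20 (x) x 16 (y) mm, top 17.5 mm above the underside; a terminal block 10 mm high along each short edge, from 17 to 24 mm off the middle. Point: on the relay's axis, 10 mm above the underside. Tested: starts in nest1 under the shut lid (two or three are there).
- tested3_mid (a point): Relay board: green, 50 (x) x 40 (y) x 2 mm, in its middle a black relay 20 (x) x 16 (y) mm, top 17.5 mm above the underside; a terminal block 10 mm high along each short edge, from 17 to 24 mm off the middle. Point: on the relay's axis, 10 mm above the underside. Tested: starts in nest2 under the shut lid (two or three are there).
- waiting1_mid (a point): Relay board: green, 50 (x) x 40 (y) x 2 mm, in its middle a black relay 20 (x) x 16 (y) mm, top 17.5 mm above the underside; a terminal block 10 mm high along each short edge, from 17 to 24 mm off the middle. Point: on the relay's axis, 10 mm above the underside. Waiting: starts flat on the blue-grey mat (2 mm thick) at the right (two or three are there).
- waiting2_mid (a point): Relay board: green, 50 (x) x 40 (y) x 2 mm, in its middle a black relay 20 (x) x 16 (y) mm, top 17.5 mm above the underside; a terminal block 10 mm high along each short edge, from 17 to 24 mm off the middle. Point: on the relay's axis, 10 mm above the underside. Waiting: starts flat on the blue-grey mat (2 mm thick) at the right (two or three are there).
- waiting3_mid (a point): Relay board: green, 50 (x) x 40 (y) x 2 mm, in its middle a black relay 20 (x) x 16 (y) mm, top 17.5 mm above the underside; a terminal block 10 mm high along each short edge, from 17 to 24 mm off the middle. Point: on the relay's axis, 10 mm above the underside. Waiting: starts flat on the blue-grey mat (2 mm thick) at the right (two or three are there).
- driver_mid (a point): screwdriver with green handle, 190 mm long, a bystander to be left alone; this point is at its middle, half-way up.
- remote_mid (a point): grey remote control 155 x 45 x 18 mm, a bystander to be left alone; this point is at its middle, half-way up.
- meter_mid (a point): grey multimeter 150 x 75 x 36 mm, a bystander to be left alone; this point is at its middle, half-way up.
- penbox_mid (a point): clear box of pens 160 x 85 x 50 mm, a bystander to be left alone; this point is at its middle, half-way up.
- tape_mid (a point): white roll of tape, 64 mm across, 18 mm high, a bystander to be left alone; this point is at its middle, half-way up.
- marker_mid (a point): white marker pen with red cap, 125 mm long, 13 mm thick, a bystander to be left alone; this point is at its middle, half-way up.
- tin_mid (a point): small glass jar with metal lid, 68 mm across, 55 mm high, a bystander to be left alone; this point is at its middle, half-way up.
Mind the look-alikes: they are no part of the job. Leave any brown look-alike of the part that bears waiting1_mid alone.

How it is judged:
By the outcome, as a careful person would: the job done as asked, in the order asked, and still so for the second after the job is handed in, with the robot touching nothing.
Of tested1, tested2, tested3 only 2 to 3 are there at a start; the rules pass over those that are not, and their reading is None.
Of waiting1, waiting2, waiting3 only 2 to 3 are there at a start; the rules pass over those that are not, and their reading is None.
At some moment in a run one of waiting1, waiting2, waiting3 may be knocked a few centimetres aside while the robot is not near it.
It also fails if it takes over 210 s, if anything falls off the work surface, if the arm or the gripper's body presses on something with over 40 N, if the wrist force passes 120 N, or if a joint passes its speed limit or range.

## Working session

There is one attempt and no reset: what is moved stays moved. The work goes in short steps, Python scripts to look and compute and a tool call to move; the robot and the scene stay as the last step left them, time stands still between calls to the robot, and variables do not carry over. Pictures are saved under pics/ and viewed, and the job is handed in when it is done.

Besides the shell and the picture viewer there is one more tool, called after "Emit:" as a command line: name --argument value ..., lists and objects as JSON in quotes. play_rows: Moves the arm, as the interface text tells. Its arguments: {"type":"object","properties":{"commands":{"type":"array","items":{"type":"array"}}},"required":["commands"]}

```bash
ls; mkdir -p pics
python3 - <<'E'
from bench import status, viewer
import cv2
print(status.sense())
for n in("side","top"):
    im,d=viewer.capture(n); cv2.imwrite(f"pics/{n}0.png",im); p=viewer.camera_params(n); print(n,p)
E
```

```text
pics
{'clock': 0.0, 'q': array([-1.27383079,  0.6292982 ,  0.03844044,  1.51839167, -0.02702982,
        0.99630568, -0.01997804]), 'qvel': array([-0.00011002, -0.00052599,  0.00118862, -0.00048156, -0.00081427,
        0.00056504, -0.00030083]), 'effort': array([-2.03606595e-05, -5.63393354e+01,  1.22644342e+00, -1.93453234e+01,
        1.10759438e-02,  1.03139048e-02, -4.59524557e-06]), 'ee_pos': array([0.23039822, 0.60711605, 0.23041255]), 'orientation': array([ 1.80386593e-01,  9.83595338e-01, -9.26949780e-04, -1.71504347e-04]), 'ft_force': array([0.35348853, 1.08782397, 0.70988269]), 'moment': array([ 2.56343208e-02,  5.57884160e-05, -1.41377941e-02]), 'width': 0.08511364666002866}
side {'K': array([[364.56712133,   0.        , 257.34140056],
       [  0.        , 364.56712133, 191.60358396],
       [  0.        ,   0.        ,   1.        ]]), 'R': array([[ 0.98518982, -0.17145335, -0.00218309],
       [-0.12748435, -0.72390605, -0.67801753],
       [ 0.11466803,  0.66825428, -0.73504249]]), 't': array([-0.52277344,  0.08061043,  1.41198032])}
top {'K': array([[439.27982611,   0.        , 254.51997552],
       [  0.        , 439.27982611, 191.7880042 ],
       [  0.        ,   0.        ,   1.        ]]), 'R': array([[-1.51496228e-02, -9.99880159e-01, -3.18695293e-03],
       [-9.86732881e-01,  1.54655401e-02, -1.61613857e-01],
       [ 1.61643777e-01,  6.96282277e-04, -9.86848927e-01]]), 't': array([-0.03219099,  0.54692134,  1.4402739 ])}
```

View pics/side0.png

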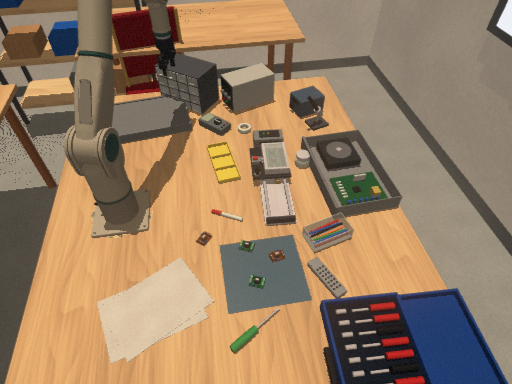

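View pics/top0.png

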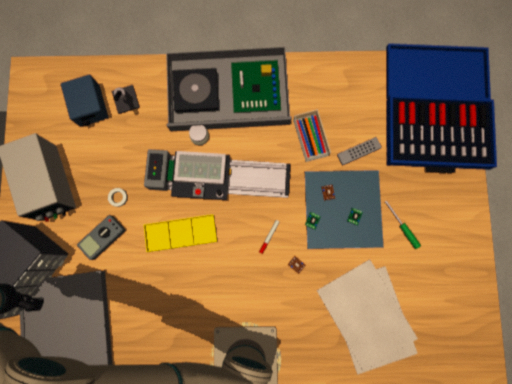

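Run:
```python
import cv2
im=cv2.imread("pics/top0.png")
cv2.imwrite("pics/c1.png",cv2.resize(im[135:265,135:300],None,fx=4.8,fy=4.5,interpolation=cv2.INTER_CUBIC)[:600,:800])
cv2.imwrite("pics/c2.png",cv2.resize(im[160:280,280:400],None,fx=5,fy=5,interpolation=cv2.INTER_CUBIC))
```

```text
(no output)
```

View pics/c1.png

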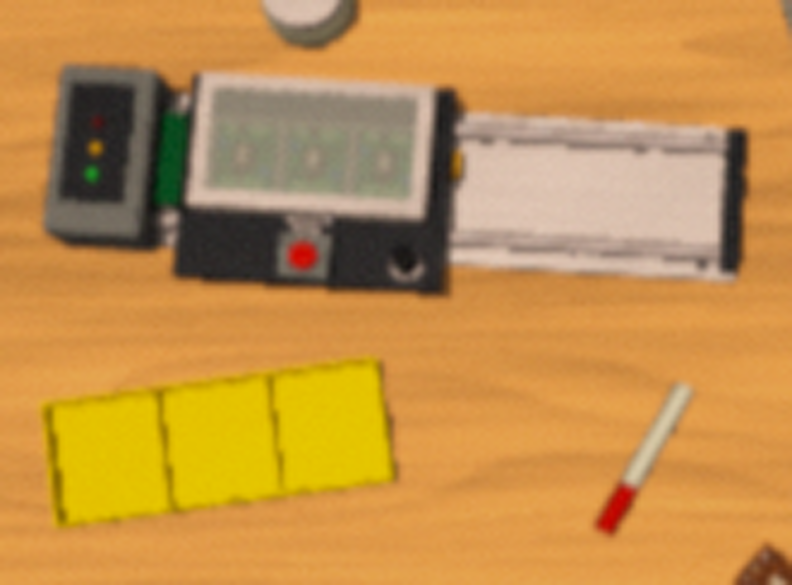

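View pics/c2.png

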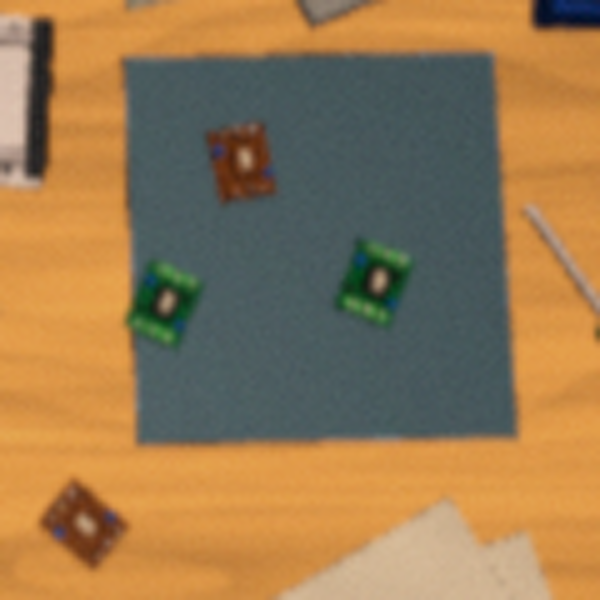

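```bash
cat > h.py <<'E'
import numpy as np, cv2
from bench import status, viewer
def ray(name,u,v,z):
    p=viewer.camera_params(name);K,R,t=p["K"],p["R"],p["t"]
    C=-R.T@t; d=R.T@np.linalg.inv(K)@np.array([u,v,1.])
    return C+d*(z-C[2])/d[2]
def proj(name,X):
    p=viewer.camera_params(name); x=p["K"]@(p["R"]@np.asarray(X,float)+p["t"]); return x[:2]/x[2]
E
python3 - <<'E'
from h import *
np.set_printoptions(precision=4,suppress=True)
c1=lambda u,v,z: ray("top",(u+.5)/4.8+134.5,(v+.5)/4.5+134.5,z)
c2=lambda u,v,z: ray("top",(u+.5)/5+279.5,(v+.5)/5+159.5,z)
for n,a in dict(button=(302,255,.072),knob=(403,257,.078),pl_fl=(177,278,.044),pl_fr=(447,292,.044),pl_br=(456,92,.044),
  lidfl=(186,208,.075),lidfr=(424,219,.075),lidbr=(437,88,.075),lidbl=(200,74,.075),
  r0=(384,164,.0615),r1=(314,158,.0615),r2=(243,153,.0615),
  tA=(42,402,.018),tB=(380,358,.018),tC=(395,480,.018),tD=(60,525,.018),endblk_fr=(738,272,.02),endblk_br=(745,130,.02)).items(): print(n,c1(*a))
for n,a in dict(w1=(167,302,.0195),w2=(379,282,.0195)).items(): print(n,c2(*a))
for q in [[(165,257),(204,273),(178,350),(127,325)],[(360,237),(413,253),(388,328),(335,310)]]:
    print([c2(u,v,.008)[:2] for u,v in q])
E
```

```text
button [0.5465 0.1485 0.072 ]
knob [0.5429 0.0781 0.078 ]
pl_fl [0.5351 0.24   0.044 ]
pl_fr [0.5215 0.0501 0.044 ]
pl_br [0.6754 0.0429 0.044 ]
lidfl [0.5825 0.2286 0.075 ]
lidfr [0.5716 0.0638 0.075 ]
lidbr [0.6708 0.0543 0.075 ]
lidbl [0.6842 0.2203 0.075 ]
r0 [0.6164 0.0927 0.0615]
r1 [0.6218 0.1418 0.0615]
r2 [0.6264 0.1918 0.0615]
tA [0.4458 0.3393 0.018 ]
tB [0.4755 0.0997 0.018 ]
tC [0.3832 0.0891 0.018 ]
tD [0.3533 0.3243 0.018 ]
endblk_fr [ 0.5372 -0.1565  0.02  ]
endblk_br [ 0.648  -0.1646  0.02  ]
w1 [ 0.4501 -0.2379  0.0195]
w2 [ 0.4616 -0.3827  0.0195]
[array([ 0.4823, -0.2392]), array([ 0.4708, -0.2656]), array([ 0.4183, -0.2458]), array([ 0.4359, -0.2115])]
[array([ 0.494 , -0.3739]), array([ 0.4824, -0.4097]), array([ 0.4311, -0.3898]), array([ 0.444 , -0.3542])]
```

```bash
cat >> h.py <<'E'
from scipy.spatial.transform import Rotation as Ro
def go(x,y,z,phi=None):
    """phi: angle of tool y from world y towards +x. prints turn needed first, then tool-frame shift (mm) after the turn"""
    s=status.sense(); R=Ro.from_quat(s["orientation"]).as_matrix()
    cur=np.arctan2(R[0,1],R[1,1]); 
    t=0 if phi is None else (phi-cur+np.pi/2)%np.pi-np.pi/2
    R2=R@Ro.from_rotvec([0,0,t]).as_matrix()
    d=R2.T@(np.array([x,y,z])-s["ee_pos"])*1000
    print("clk %.1f"%s["clock"],"pos",s["ee_pos"].round(4),"phi %.3f tilt %.4f"%(cur,np.arccos(-R[2,2])),"w %.4f"%s["width"],"F",s["ft_force"].round(1),"| turn %.3f shift"%t,d.round(1))
def snap(name,f,box=None,k=4):
    im,d=viewer.capture(name)
    if box: u0,v0,u1,v1=box; im=cv2.resize(im[v0:v1,u0:u1],None,fx=k,fy=k,interpolation=cv2.INTER_CUBIC)
    cv2.imwrite(f"pics/{f}.png",im); return d
E
python3 - <<'E'
from h import *
go(.543,.078,.16,.073)
E
```

```text
clk 0.1 pos [0.2305 0.6072 0.2305] phi 0.363 tilt 0.0017 w 0.0852 F [ 0.8  0.3 -0. ] | turn -0.290 shift [-350.3 -504.9   71.1]
```

Emit:
play_rows --commands '[[35,[0,0,0],-0.145],[35,[0,0,0],-0.145],[35,[-25,-36,5],0],[35,[-25,-36,5],0],[35,[-25,-36,5],0],[35,[-25,-36,5],0],[35,[-25,-36,5],0],[35,[-25,-36,5],0],[35,[-25,-36,5],0],[35,[-25,-36,5],0],[35,[-25,-36,5],0],[35,[-25,-36,5],0]]'

```text
clock: 1.3
ee_pos: [0.4543, 0.2288, 0.181]
orientation: [0.036, 0.999, -0.0, -0.0]
ft_force: [0.1, -0.0, -0.7]
width: 0.0299
```

Emit:
play_rows --commands '[[35,[-25,-36,5],0],[35,[-25,-36,5],0],[35,[-25,-36,5],0],[35,[-25,-36,5],0],[35,[0,0,0],0],[35,[0,0,0],0]]'

```text
clock: 1.9
ee_pos: [0.543, 0.0782, 0.1607]
orientation: [0.038, 0.999, -0.0, -0.001]
ft_force: [-0.1, 1.2, 0.0]
width: 0.0296
```

Run:
```python
from h import *
go(.543,.078,.051,.073)
snap("top","k1",(160,130,300,260),5);snap("side","k1s",(180,90,340,250),4)
```

```text
clk 1.9 pos [0.543  0.0782 0.1607] phi 0.076 tilt 0.0012 w 0.0296 F [-0.1  1.2  0. ] | turn -0.003 shift [ -0.2  -0.2 109.7]
```

View pics/k1.png

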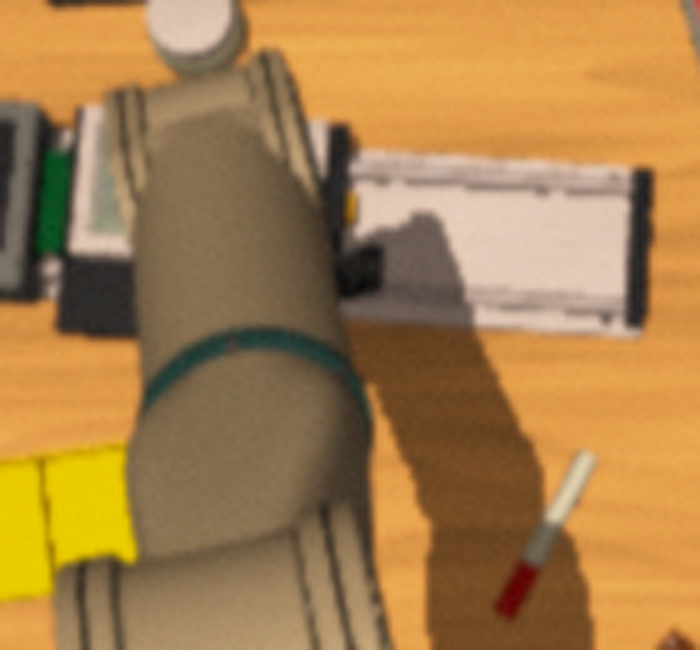

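View pics/k1s.png

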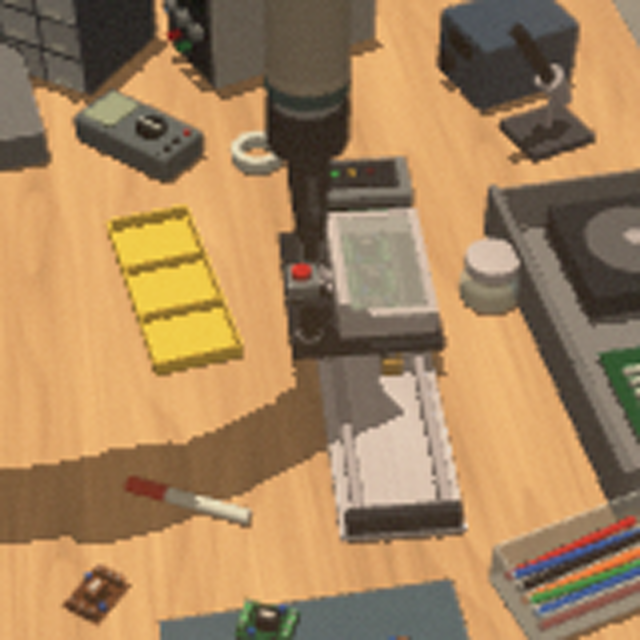

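```bash
python3 - <<'E'
from h import *
f=lambda X:((proj("side",X)-[179.5,89.5])*4-.5).round(1)
print(f([.543,.078,.078]),f([.543,.078,.044]),f([.5465,.1485,.072]), f([.6164,.0927,.0615]))
print(f(status.sense()["ee_pos"]))
E
python3 - <<'E'
import cv2
im=cv2.imread('pics/k1s.png')[220:380,260:460]
cv2.imwrite('pics/k1z.png',cv2.resize(im,None,fx=3.5,fy=3.5,interpolation=cv2.INTER_CUBIC))
E
```

```text
[309.5 310.7] [309.6 334.8] [301.3 268.5] [377.5 304.1]
[308.  246.2]
```

View pics/k1z.png

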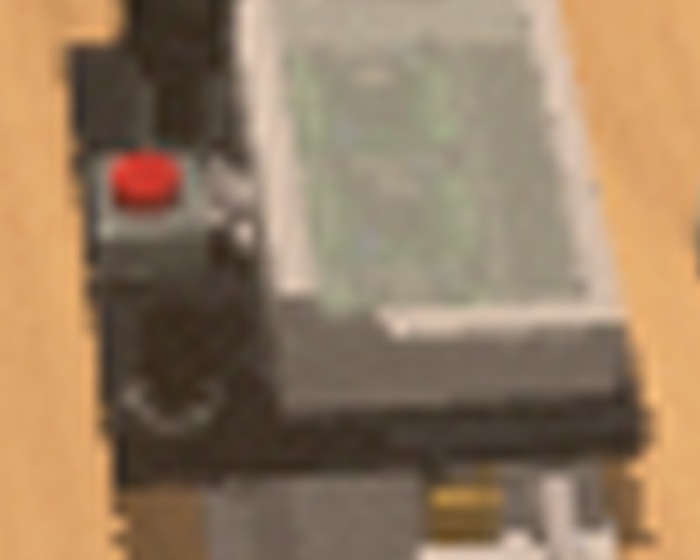

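Emit:
play_rows --commands '[[42,[0,0,25],0],[42,[0,0,25],0],[42,[0,0,20],0],[42,[0,0,15],0],[42,[0,0,12],0],[42,[0,0,10],0],[42,[0,0,0],0]]'

```text
clock: 2.7
ee_pos: [0.5421, 0.0803, 0.0533]
orientation: [0.036, 0.999, -0.0, -0.001]
ft_force: [-0.3, 0.3, 0.0]
width: 0.0356
```

Run:
```python
from h import *
go(.543-.0132,.078-.1795,.051,.073)
snap("side","k2s",(180,90,340,250),4)
```

```text
clk 2.7 pos [0.5421 0.0803 0.0533] phi 0.071 tilt 0.0020 w 0.0356 F [-0.3  0.3  0. ] | turn 0.002 shift [  -1.  -182.2    2.4]
```

View pics/k2s.png

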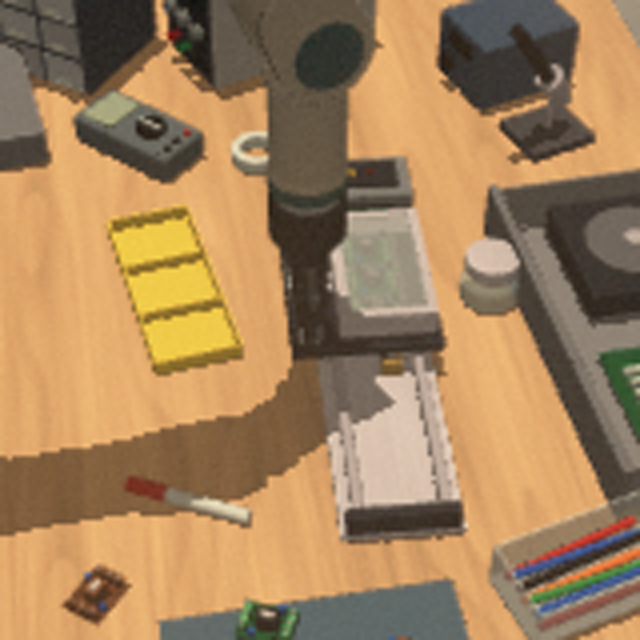

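Emit:
play_rows --commands '[[30,[0,-4,0],0],[30,[0,-6,0],0],[30,[0,-10,0],0],[30,[0,-15,0],0],[30,[0,-20,0],0],[30,[0,-20,0],0],[30,[0,-20,0],0],[30,[0,-20,0],0],[30,[0,-20,0],0],[30,[0,-15,0],0],[30,[0,-10,0],0],[30,[0,0,0],0]]'

```text
clock: 3.95
ee_pos: [0.5309, -0.0832, 0.0544]
orientation: [0.038, 0.999, -0.001, -0.0]
ft_force: [0.3, -0.4, -0.2]
width: 0.0253
```

Run:
```python
from h import *
go(.543-.0132,.078-.1795,.051,.073)
snap("side","k3s",(180,90,340,250),4)
```

```text
clk 4.0 pos [ 0.5309 -0.0832  0.0544] phi 0.077 tilt 0.0017 w 0.0253 F [ 0.3 -0.4 -0.2] | turn -0.004 shift [ -0.3 -18.3   3.5]
```

View pics/k3s.png

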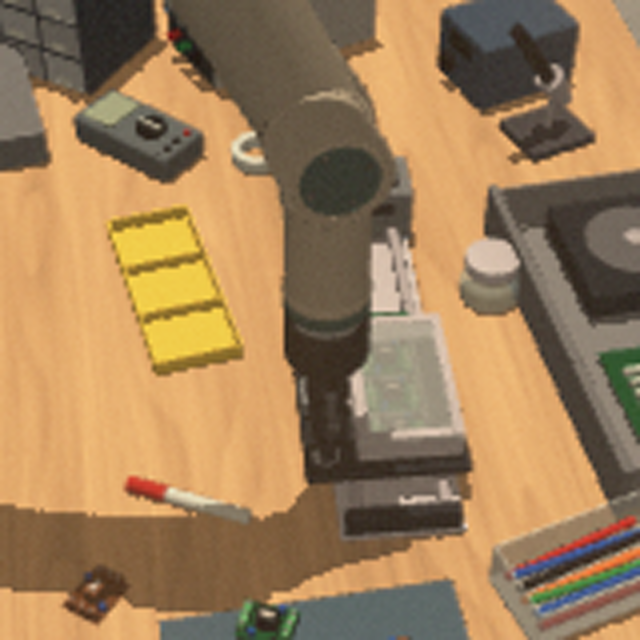

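Emit:
play_rows --commands '[[30,[0,-8,0],0],[30,[0,-8,0],0],[30,[0,-4,0],0],[30,[0,-2,0],0],[30,[0,0,0],0]]'

```text
clock: 4.5
ee_pos: [0.5297, -0.1029, 0.0543]
orientation: [0.037, 0.999, -0.0, -0.0]
ft_force: [0.4, 0.2, -0.3]
width: 0.0255
```

Emit:
play_rows --commands '[[30,[0,-2,0],0],[30,[0,0,0],0]]'

```text
clock: 4.7
ee_pos: [0.5297, -0.1038, 0.0543]
orientation: [0.036, 0.999, 0.0, -0.0]
ft_force: [-0.9, -0.2, -0.5]
width: 0.0257
```

Emit:
play_rows --commands '[[30,[0,-2,0],0],[30,[0,0,0],0]]'

```text
clock: 4.9
ee_pos: [0.5297, -0.104, 0.0542]
orientation: [0.036, 0.999, 0.001, 0.0]
ft_force: [0.4, 4.5, 0.3]
width: 0.0259
```

Emit:
play_rows --commands '[[30,[0,-3,0],0],[30,[0,0,0],0],[30,[0,0,0],0]]'

```text
clock: 5.2
ee_pos: [0.5297, -0.1041, 0.0542]
orientation: [0.035, 0.999, 0.003, -0.0]
ft_force: [0.2, 10.0, 0.5]
width: 0.0259
```

Emit:
play_rows --commands '[[30,[0,4,0],0],[30,[0,4,0],0],[45,[0,0,-5],0],[45,[0,0,-20],0],[45,[0,0,-30],0],[0,[0,0,-30],0],[0,[0,0,0],0]]'

```text
clock: 5.9
ee_pos: [0.5326, -0.1023, 0.1433]
orientation: [0.037, 0.999, -0.001, 0.004]
ft_force: [-0.2, -0.4, -0.7]
width: 0.01
```

Run:
```python
from h import *
go(.5465-.0132,.1485-.1795,.09,.073)
snap("side","k4s",(180,90,340,250),4)
snap("top","k4t",(160,130,300,260),5)
```

```text
clk 5.9 pos [ 0.5326 -0.1023  0.1433] phi 0.074 tilt 0.0079 w 0.0100 F [-0.2 -0.4 -0.7] | turn -0.001 shift [ 4.9 71.3 53.1]
```

View pics/k4s.png

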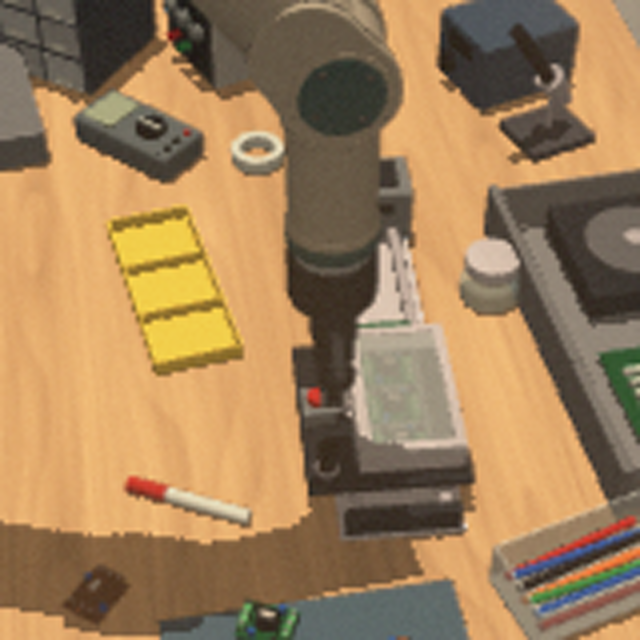

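View pics/k4t.png

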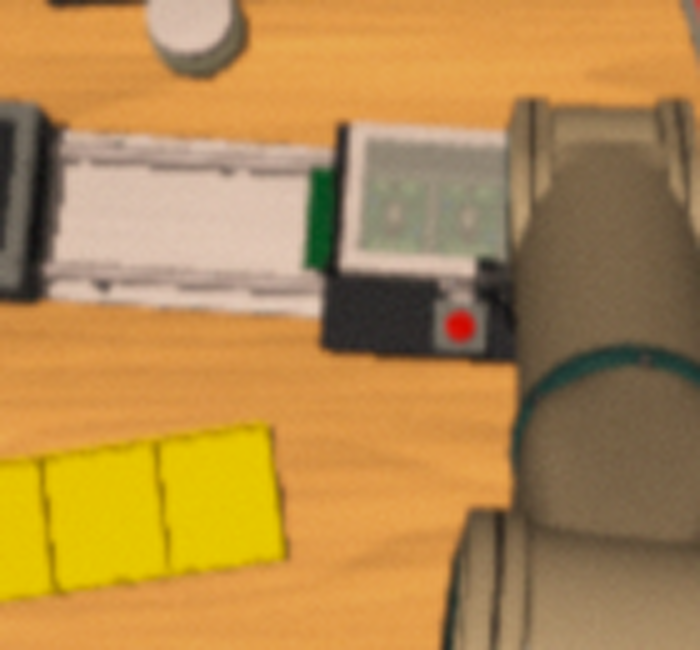

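Run:
```python
from h import *
f=lambda u,v,z:ray("top",(u+.5)/5+159.5,(v+.5)/5+129.5,z).round(4)
b=f(460,325,.072);print(b,f(397,215,.0615),f(470,218,.0615),f(323,347,.044))
go(b[0],b[1],.09,.073)
```

```text
[ 0.5326 -0.0308  0.072 ] [0.6098 0.0106 0.0615] [ 0.607  -0.0385  0.0615] [0.5234 0.062  0.044 ]
clk 6.0 pos [ 0.5302 -0.1018  0.1401] phi 0.074 tilt 0.0020 w 0.0002 F [-0.1  0.6 -1.1] | turn -0.001 shift [ 2.9 71.1 50.1]
```

Emit:
play_rows --commands '[[0,[1,24,0],0],[0,[1,24,10],0],[0,[1,23,15],0],[0,[0,0,20],0],[0,[0,0,8],0],[0,[0,0,0],0]]'

```text
clock: 6.6
ee_pos: [0.5304, -0.0307, 0.0845]
orientation: [0.037, 0.999, -0.0, -0.002]
ft_force: [-0.7, -0.3, 0.5]
width: -0.0
```

Run:
```python
from h import *
go(.5328,-.031,.0675,.073)
snap("side","k5s",(220,130,320,230),6)
```

```text
clk 6.6 pos [ 0.5304 -0.0307  0.0845] phi 0.073 tilt 0.0044 w -0.0000 F [-0.7 -0.3  0.5] | turn -0.000 shift [-2.5 -0.1 17. ]
```

View pics/k5s.png

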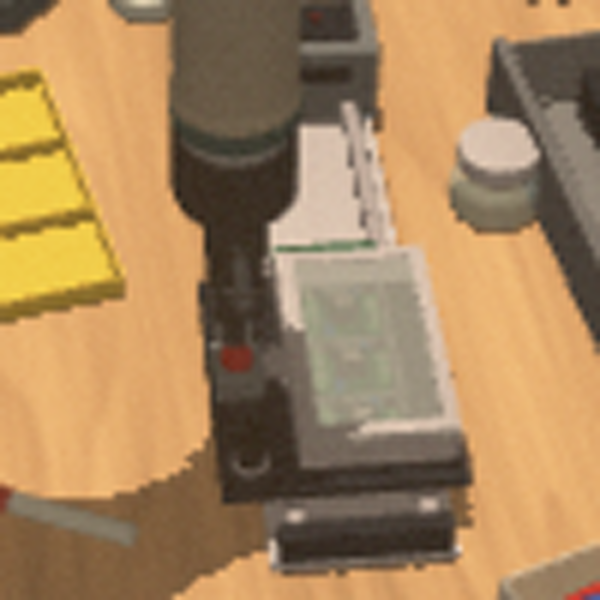

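Emit:
play_rows --commands '[[0,[-1.5,0,8],0],[0,[0,0,4],0],[0,[0,0,3],0],[0,[0,0,2],0],[0,[0,0,1],0],[0,[0,0,0],0]]'

```text
clock: 7.25
ee_pos: [0.5336, -0.0301, 0.0683]
orientation: [0.037, 0.999, -0.0, 0.0]
ft_force: [-0.8, 0.4, 0.3]
width: -0.0
```

Run:
```python
from h import *
go(.5328,-.031,.0675,.073)
snap("side","k6s",(220,130,320,230),6)
```

```text
clk 7.2 pos [ 0.5336 -0.0301  0.0683] phi 0.073 tilt 0.0002 w -0.0000 F [-0.8  0.4  0.3] | turn -0.000 shift [ 0.8 -0.9  0.8]
```

View pics/k6s.png

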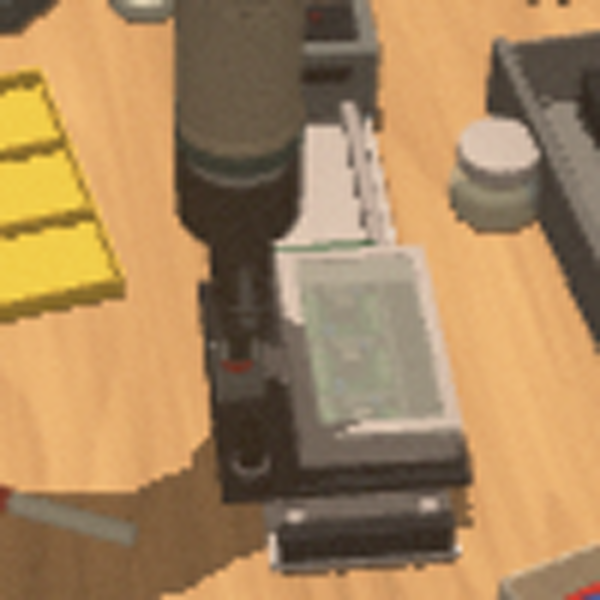

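Emit:
play_rows --commands '[[0,[0,0,2],0],[0,[0,0,0],0]]'

```text
clock: 7.5
ee_pos: [0.5336, -0.0299, 0.0663]
orientation: [0.036, 0.999, 0.0, 0.0]
ft_force: [-1.1, -0.7, 3.7]
width: 0.0
```

Emit:
play_rows --commands '[[0,[0,0,2],0],[0,[0,0,0],0]]'

```text
clock: 7.7
ee_pos: [0.5337, -0.0299, 0.0658]
orientation: [0.036, 0.999, -0.0, 0.0]
ft_force: [-3.0, 0.6, 16.4]
width: 0.0001
```

Emit:
play_rows --commands '[[0,[0,0,-4],0],[0,[0,0,0],0],[0,[0,0,0],0],[0,[0,0,0],0],[0,[0,0,0],0],[0,[0,0,0],0]]'

```text
clock: 8.3
ee_pos: [0.5336, -0.0299, 0.0681]
orientation: [0.036, 0.999, 0.0, -0.0]
ft_force: [0.3, -0.5, 2.8]
width: 0.0002
```

Run:
```python
from h import *
go(.5328,-.031,.0675,.073)
snap("side","k7s",(220,130,320,230),6)
```

```text
clk 8.3 pos [ 0.5336 -0.0299  0.0681] phi 0.073 tilt 0.0001 w 0.0002 F [ 0.3 -0.5  2.8] | turn 0.000 shift [ 0.7 -1.1  0.6]
```

View pics/k7s.png

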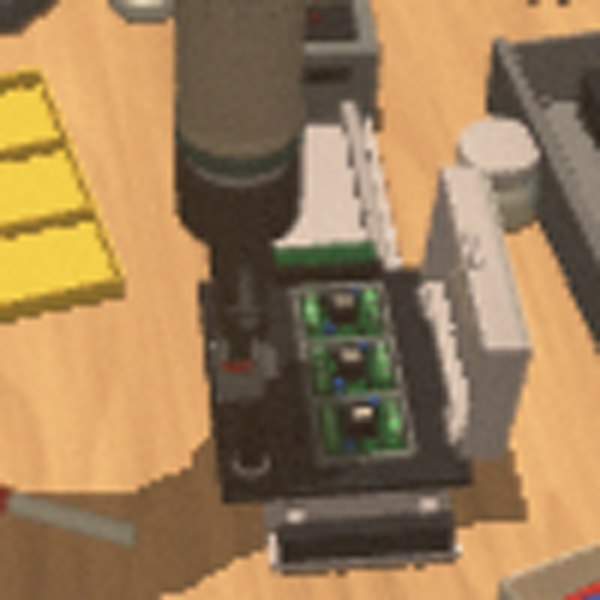

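Emit:
play_rows --commands '[[0,[0,0,-15],0],[0,[0,0,-40],0],[0,[0,0,-40],0],[35,[20,40,0],0],[35,[20,40,0],0],[35,[20,40,0],0],[35,[20,40,0],0],[35,[20,40,0],0],[35,[0,30,0],0],[35,[0,0,0],0]]'

```text
clock: 9.35
ee_pos: [0.4499, 0.2124, 0.1633]
orientation: [0.032, 0.999, 0.002, 0.0]
ft_force: [-0.6, 0.6, 0.5]
width: 0.0301
```

Run:
```python
from h import *
go(.5328,-.031,.0675,.073)
snap("top","k8t",(200,140,300,220),8)
snap("top","k8m",(280,160,400,260),6)
snap("side","k8s",(220,130,320,230),6)
```

```text
clk 9.3 pos [0.4499 0.2124 0.1633] phi 0.065 tilt 0.0037 w 0.0301 F [-0.6  0.6  0.5] | turn 0.008 shift [-100.4 -237.1   95. ]
```

View pics/k8t.png

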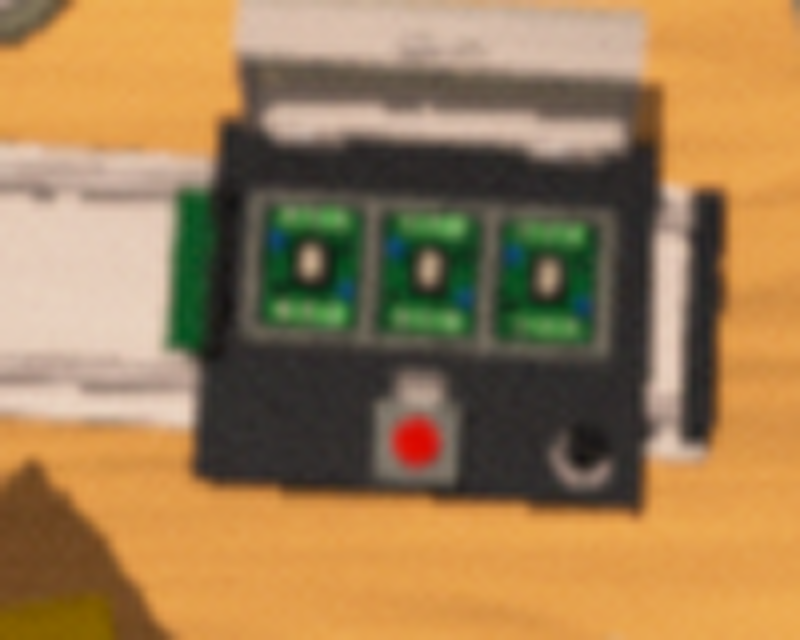

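View pics/k8s.png

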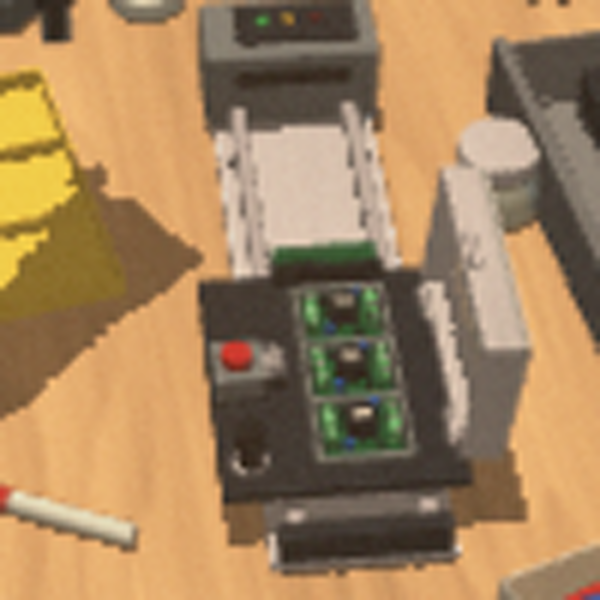

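View pics/k8m.png

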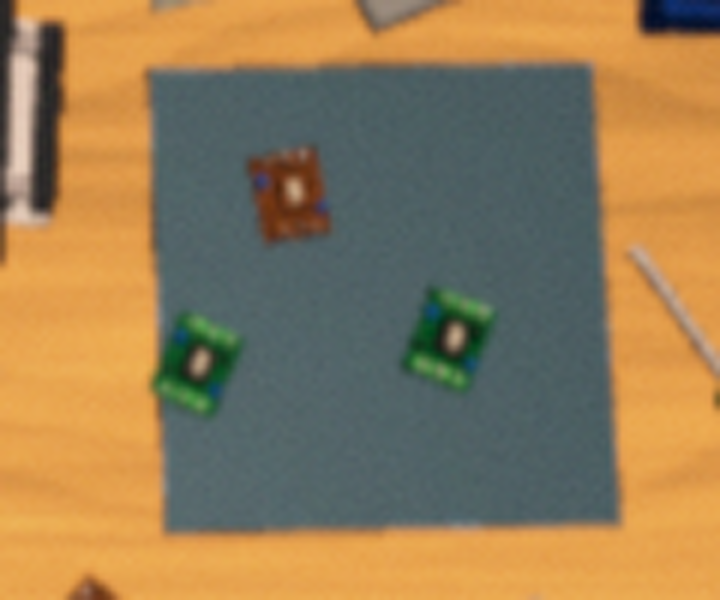

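Run:
```python
from h import *
f=lambda u,v,z:ray("top",(u+.5)/8+199.5,(v+.5)/8+139.5,z).round(4)
for a in [(311,262),(430,270),(548,277)]: print("relay",f(*a,.0615))
for a in [(252,190),(614,210),(605,355),(243,335)]: print("nestblk",f(*a,.049))
print("btn",f(416,442,.072),"plate",f(195,478,.044),f(640,510,.044),"knob",f(586,446,.078))
print("lid",f(238,10,.147),f(645,20,.147))
g=lambda u,v,z:ray("top",(u+.5)/6+279.5,(v+.5)/6+159.5,z).round(4)
print("w",g(200,362,.0195),g(455,338,.0195))
r=f(548,277,.0615)
go(r[0],r[1],.12,.073)
```

```text
relay [0.6108 0.0125 0.0615]
relay [ 0.6066 -0.0375  0.0615]
relay [ 0.6028 -0.0871  0.0615]
nestblk [0.6451 0.0378 0.049 ]
nestblk [ 0.634  -0.1161  0.049 ]
nestblk [ 0.5714 -0.1108  0.049 ]
nestblk [0.5824 0.042  0.049 ]
btn [ 0.5318 -0.0307  0.072 ] plate [0.5223 0.0629 0.044 ] [ 0.5058 -0.1243  0.044 ] knob [ 0.5281 -0.1008  0.078 ]
lid [0.6963 0.0376 0.147 ] [ 0.6896 -0.1253  0.147 ]
w [ 0.4504 -0.2377  0.0195] [ 0.4618 -0.3828  0.0195]
clk 9.5 pos [0.4503 0.2058 0.1629] phi 0.073 tilt 0.0015 w 0.0297 F [-0.7 -0.1  0.8] | turn -0.000 shift [-173.5 -280.9   43.1]
```

Emit:
play_rows --commands '[[35,[-25,-40,4],0],[35,[-25,-40,4],0],[35,[-25,-40,4],0],[35,[-25,-40,4],0],[35,[-25,-40,4],0],[35,[-25,-40,5],0],[35,[-23.5,-41,6],0],[35,[0,0,12],0],[35,[0,0,0],0],[35,[0,0,0],0]]'

```text
clock: 10.5
ee_pos: [0.6019, -0.0861, 0.1198]
orientation: [0.037, 0.999, 0.0, -0.001]
ft_force: [0.5, 1.2, -0.1]
width: 0.0298
```

Run:
```python
from h import *
go(.6034,-.087,.0515,.076)
snap("side","a1",(220,130,320,230),6)
```

```text
clk 10.5 pos [ 0.6019 -0.0861  0.1198] phi 0.073 tilt 0.0023 w 0.0298 F [ 0.5  1.2 -0.1] | turn 0.003 shift [-1.7 -0.9 68.3]
```

View pics/a1.png

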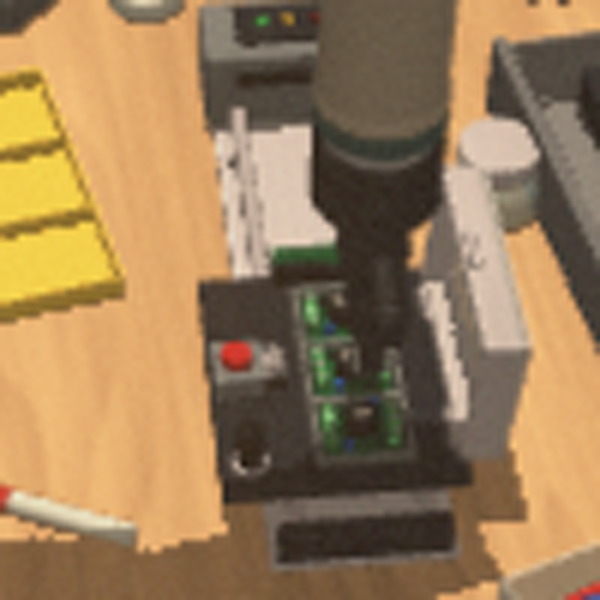

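Emit:
play_rows --commands '[[35,[-1.5,-1,20],0],[35,[0,0,20],0],[35,[0,0,14],0],[35,[0,0,8],0],[35,[0,0,4],0],[35,[0,0,0],0],[35,[0,0,0],0]]'

```text
clock: 11.25
ee_pos: [0.6051, -0.0873, 0.0549]
orientation: [0.036, 0.999, -0.0, 0.001]
ft_force: [-0.5, 0.1, 0.3]
width: 0.0301
```

Run:
```python
from h import *
go(.6034,-.087,.0515,.076)
snap("side","a2",(220,130,320,230),6)
```

```text
clk 11.2 pos [ 0.6051 -0.0873  0.0549] phi 0.073 tilt 0.0011 w 0.0301 F [-0.5  0.1  0.3] | turn 0.003 shift [1.7 0.2 3.4]
```

View pics/a2.png

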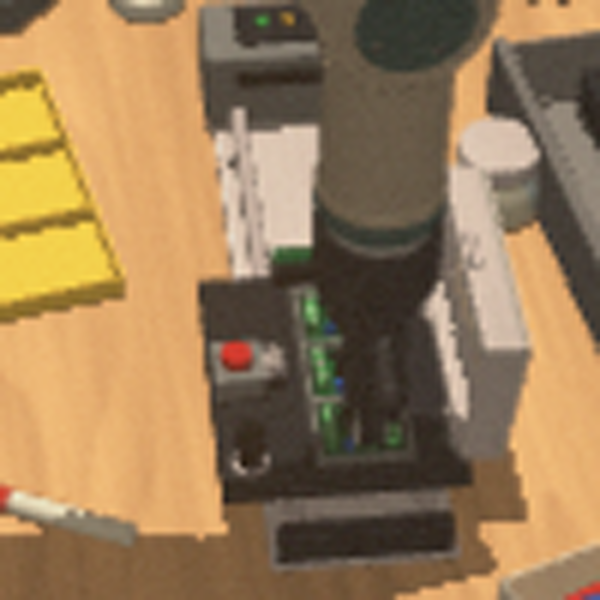

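Emit:
play_rows --commands '[[35,[1,0,3],0],[15,[0,0,0],0],[5,[0,0,0],0],[0,[0,0,0],0],[0,[0,0,0],0],[0,[0,0,0],0]]'

```text
clock: 11.9
ee_pos: [0.6036, -0.0873, 0.0516]
orientation: [0.036, 0.999, -0.0, 0.0]
ft_force: [-0.9, 0.3, 4.3]
width: 0.0141
```

Emit:
play_rows --commands '[[0,[0,0,-5],0],[0,[0,0,-15],0],[0,[0,0,-25],0],[0,[0,0,-30],0],[0,[0,0,-30],0],[0,[0,0,0],0]]'

```text
clock: 12.5
ee_pos: [0.607, -0.0875, 0.1617]
orientation: [0.036, 0.999, -0.0, 0.005]
ft_force: [1.1, -0.1, -0.3]
width: 0.0138
```

Run:
```python
from h import *
go(.4241,.1347,.08,-.12)
snap("side","a3",(220,110,320,210),6)
```

```text
clk 12.5 pos [ 0.607  -0.0875  0.1617] phi 0.073 tilt 0.0095 w 0.0138 F [ 1.1 -0.1 -0.3] | turn -0.193 shift [155.7 242.7  79.7]
```

View pics/a3.png

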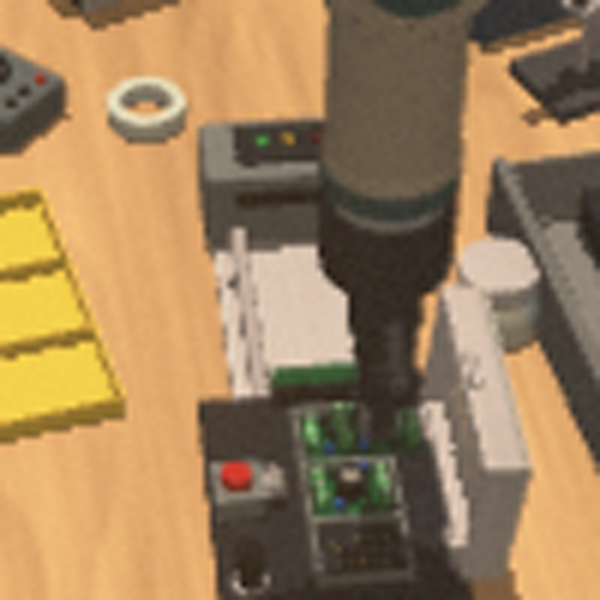

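Emit:
play_rows --commands '[[0,[0,0,0],-0.097],[0,[0,0,0],-0.097],[0,[15,24,0],0],[0,[24,37,0],0],[0,[24,37,3],0],[0,[24,37,5],0],[0,[24,37,10],0],[0,[24,37,15],0],[0,[17,29,20],0],[0,[4,5,20],0],[0,[0,0,7],0],[0,[0,0,0],0]]'

```text
clock: 13.75
ee_pos: [0.4189, 0.1344, 0.0754]
orientation: [-0.06, 0.998, -0.001, -0.001]
ft_force: [-0.3, -0.0, -0.3]
width: 0.0139
```

Run:
```python
from h import *
go(.4241,.1347,.0125,-.12)
snap("side","a4",(190,100,320,230),6)
```

```text
clk 13.8 pos [0.4189 0.1344 0.0754] phi -0.121 tilt 0.0025 w 0.0139 F [-0.3 -0.  -0.3] | turn 0.001 shift [-5.4 -0.3 62.9]
```

View pics/a4.png

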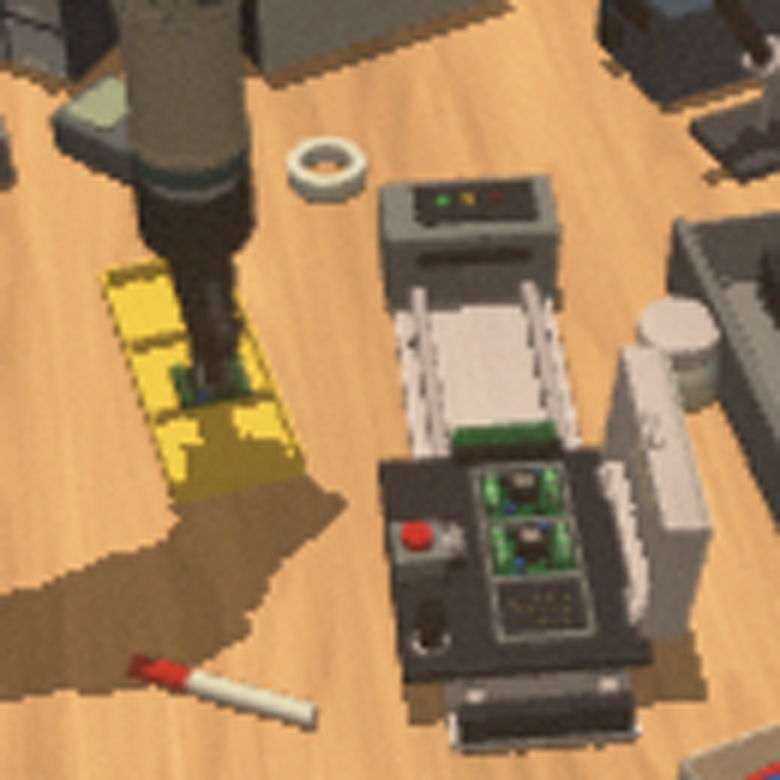

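Emit:
play_rows --commands '[[0,[-5,0,15],0],[0,[0,0,20],0],[0,[0,0,15],0],[0,[0,0,9],0],[0,[0,0,3],0],[0,[0,0,0],0],[0,[0,0,0],0]]'

```text
clock: 14.5
ee_pos: [0.4246, 0.1338, 0.0202]
orientation: [-0.06, 0.998, -0.002, -0.001]
ft_force: [0.7, -0.6, 1.0]
width: 0.0141
```

Run:
```python
from h import *
go(.4241,.1347,.0115,-.12)
snap("side","a5",(190,100,320,230),6)
go(.4241,.1347,.0115,-.12)
```

```text
clk 14.5 pos [0.4246 0.1338 0.0202] phi -0.119 tilt 0.0035 w 0.0141 F [ 0.7 -0.6  1. ] | turn -0.001 shift [0.4 1.  8.7]
clk 14.6 pos [0.4245 0.1341 0.0202] phi -0.120 tilt 0.0034 w 0.0142 F [-0.3  0.5 -1.1] | turn -0.000 shift [0.3 0.7 8.7]
```

View pics/a5.png

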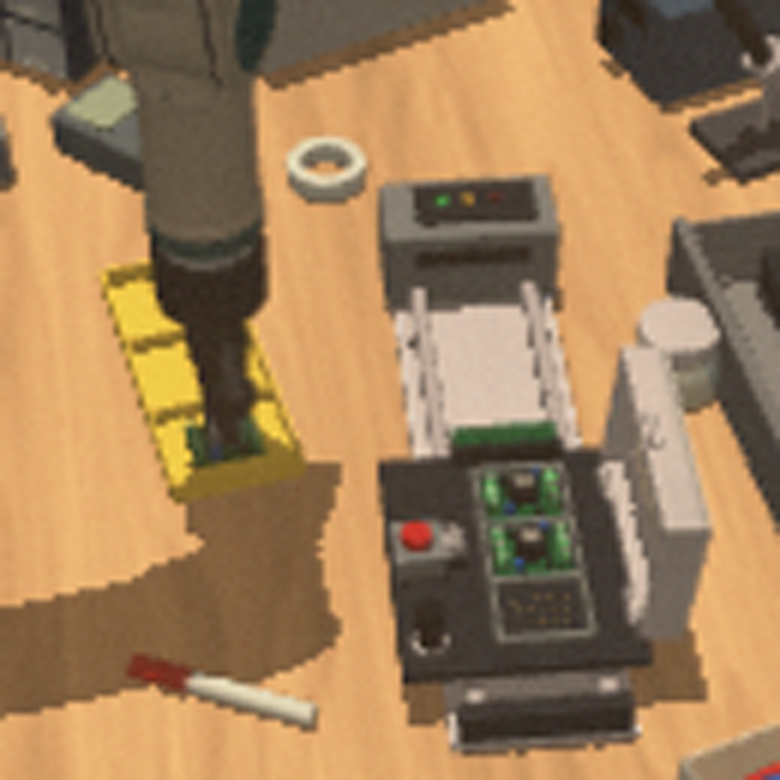

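Emit:
play_rows --commands '[[0,[0,0.5,4],0],[0,[0,0,3],0],[0,[0,0,0],0],[0,[0,0,0],0]]'

```text
clock: 14.95
ee_pos: [0.4237, 0.135, 0.013]
orientation: [-0.061, 0.998, -0.002, -0.001]
ft_force: [-0.5, -0.3, -0.3]
width: 0.0139
```

Emit:
play_rows --commands '[[0,[0,0,1.5],0],[0,[0,0,0],0],[12,[0,0,0],0],[25,[0,0,0],0],[35,[0,0,0],0],[35,[0,0,0],0],[35,[0,0,-10],0],[35,[0,0,-20],0],[35,[0,0,-40],0],[35,[0,0,-30],0],[35,[0,0,0],0]]'

```text
clock: 16.05
ee_pos: [0.4256, 0.1363, 0.1142]
orientation: [-0.06, 0.998, -0.0, 0.001]
ft_force: [0.6, 0.9, 0.2]
width: 0.03
```

Run:
```python
from h import *
go(.607,-.0372,.12,.076)
snap("side","a6",(190,100,320,230),6)
```

```text
clk 16.1 pos [0.4256 0.1363 0.1142] phi -0.121 tilt 0.0031 w 0.0300 F [0.6 0.9 0.2] | turn 0.197 shift [-194.  -159.2   -5.1]
```

View pics/a6.png

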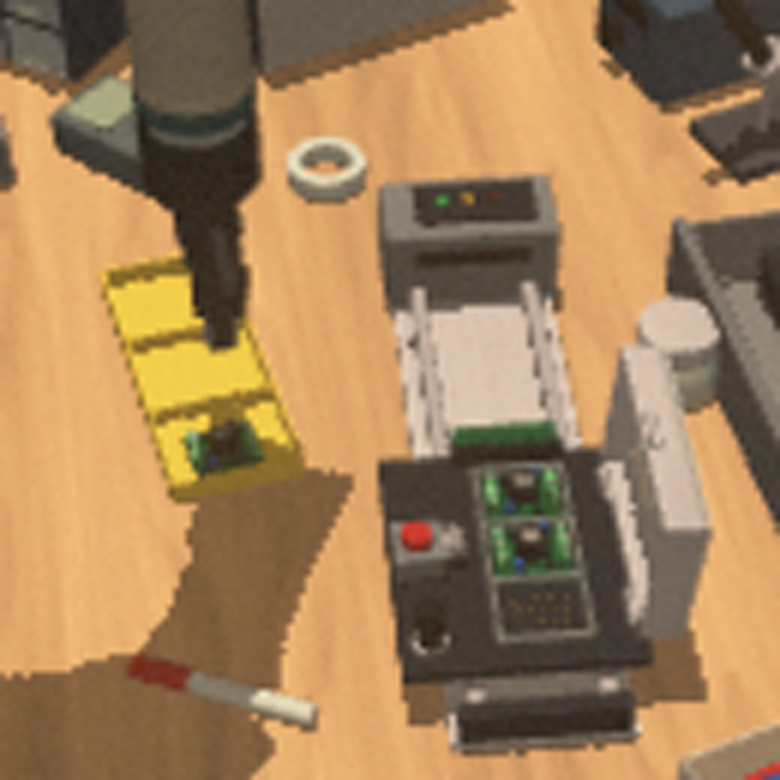

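Emit:
play_rows --commands '[[35,[0,0,-15],0.099],[35,[0,0,-15],0.099],[35,[-32,-26,0],0],[35,[-32,-26,0],0],[35,[-32,-27,0],0],[35,[-32,-27,0],0],[35,[-32,-27,0],0],[35,[-32,-26,15],0],[35,[0,0,15],0],[35,[0,0,0],0],[35,[0,0,0],0]]'

```text
clock: 17.2
ee_pos: [0.6014, -0.0365, 0.1101]
orientation: [0.037, 0.999, -0.001, -0.003]
ft_force: [-0.8, -0.4, 1.2]
width: 0.0298
```

Run:
```python
from h import *
go(.607,-.0372,.0515,.076)
```

```text
clk 17.2 pos [ 0.6014 -0.0365  0.1101] phi 0.075 tilt 0.0063 w 0.0298 F [-0.8 -0.4  1.2] | turn 0.001 shift [-5.9 -0.1 58.6]
```

Emit:
play_rows --commands '[[35,[-4,0,15],0],[35,[0,0,18],0],[35,[0,0,12],0],[35,[0,0,6],0],[35,[0,0,3],0],[35,[0,0,0],0],[35,[0,0,0],0]]'

```text
clock: 17.9
ee_pos: [0.6072, -0.0382, 0.0577]
orientation: [0.038, 0.999, -0.002, -0.001]
ft_force: [0.2, -0.1, -0.2]
width: 0.0296
```

Run:
```python
from h import *
go(.607,-.0372,.0515,.076)
```

```text
clk 17.9 pos [ 0.6072 -0.0382  0.0577] phi 0.076 tilt 0.0036 w 0.0296 F [ 0.2 -0.1 -0.2] | turn -0.000 shift [0.3 1.  6.2]
```

Emit:
play_rows --commands '[[35,[0,1,4],0],[35,[0,0,2],0],[15,[0,0,0],0],[5,[0,0,0],0],[0,[0,0,0],0],[0,[0,0,0],0],[0,[0,0,0],0]]'

```text
clock: 18.6
ee_pos: [0.6069, -0.0373, 0.0512]
orientation: [0.038, 0.999, -0.002, -0.001]
ft_force: [-0.4, 0.5, 0.8]
width: 0.0142
```

Emit:
play_rows --commands '[[0,[0,0,-5],0],[0,[0,0,-15],0],[0,[0,0,-25],0],[0,[0,0,-30],0],[0,[0,0,-30],0],[0,[0,0,0],0]]'

```text
clock: 19.2
ee_pos: [0.6103, -0.0362, 0.1617]
orientation: [0.038, 0.999, -0.001, 0.003]
ft_force: [0.8, -0.2, -0.8]
width: 0.0141
```

Run:
```python
from h import *
go(.4144,.2131,.08,-.12)
snap("side","b3",(190,100,320,230),6)
```

```text
clk 19.2 pos [ 0.6103 -0.0362  0.1617] phi 0.076 tilt 0.0069 w 0.0141 F [ 0.8 -0.2 -0.8] | turn -0.196 shift [165.1 271.3  79.7]
```

View pics/b3.png

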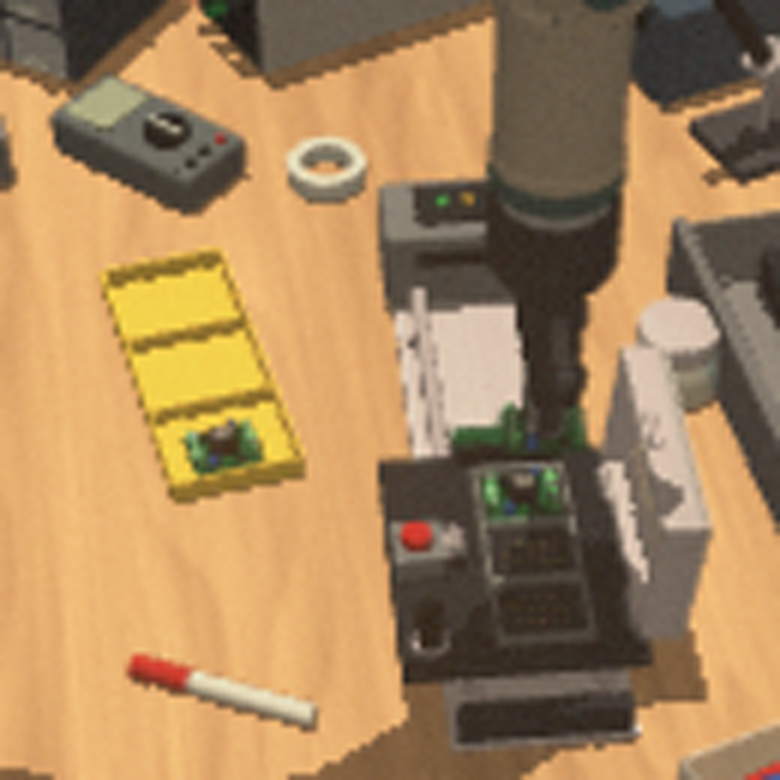

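Emit:
play_rows --commands '[[0,[0,0,0],-0.098],[0,[0,0,0],-0.098],[0,[15,25,0],0],[0,[23,37,0],0],[0,[23,37,3],0],[0,[23,37,5],0],[0,[23,37,7],0],[0,[23,37,10],0],[0,[21,37,15],0],[0,[10,21,20],0],[0,[0,0,15],0],[0,[0,0,0],0]]'

```text
clock: 20.45
ee_pos: [0.4131, 0.2095, 0.0794]
orientation: [-0.061, 0.998, -0.003, -0.003]
ft_force: [-0.2, -0.1, 0.2]
width: 0.0139
```

Run:
```python
from h import *
go(.4144,.2131,.012,-.12)
```

```text
clk 20.4 pos [0.4131 0.2095 0.0794] phi -0.122 tilt 0.0086 w 0.0139 F [-0.2 -0.1  0.2] | turn 0.002 shift [-2.2  3.8 67.4]
```

Emit:
play_rows --commands '[[0,[-1.5,3,18],0],[0,[0,0,18],0],[0,[0,0,13],0],[0,[0,0,8],0],[0,[0,0,4],0],[0,[0,0,0],0],[0,[0,0,0],0]]'

```text
clock: 21.15
ee_pos: [0.4164, 0.2127, 0.0204]
orientation: [-0.06, 0.998, -0.001, -0.001]
ft_force: [-0.6, 0.4, -0.4]
width: 0.0141
```

Run:
```python
from h import *
go(.4144,.2131,.012,-.12)
```

```text
clk 21.1 pos [0.4164 0.2127 0.0204] phi -0.119 tilt 0.0036 w 0.0141 F [-0.6  0.4 -0.4] | turn -0.001 shift [2.  0.7 8.4]
```

Emit:
play_rows --commands '[[0,[0,0,4],0],[0,[0,0,3],0],[0,[0,0,1.5],0],[0,[0,0,0],0],[12,[0,0,0],0],[25,[0,0,0],0],[35,[0,0,0],0],[35,[0,0,0],0],[35,[0,0,-10],0],[35,[0,0,-20],0],[35,[0,0,-40],0],[35,[0,0,-40],0]]'

```text
clock: 22.35
ee_pos: [0.4156, 0.2127, 0.1229]
orientation: [-0.06, 0.998, -0.002, -0.002]
ft_force: [1.6, -0.5, 0.2]
width: 0.0298
```

Run:
```python
from h import *
snap("side","b6",(190,100,320,230),6)
go(.611,.0128,.13,.076)
```

```text
clk 22.4 pos [0.4183 0.2148 0.1282] phi -0.120 tilt 0.0039 w 0.0302 F [1.5 0.8 3.3] | turn 0.196 shift [-207.5 -186.8   -1.1]
```

View pics/b6.png

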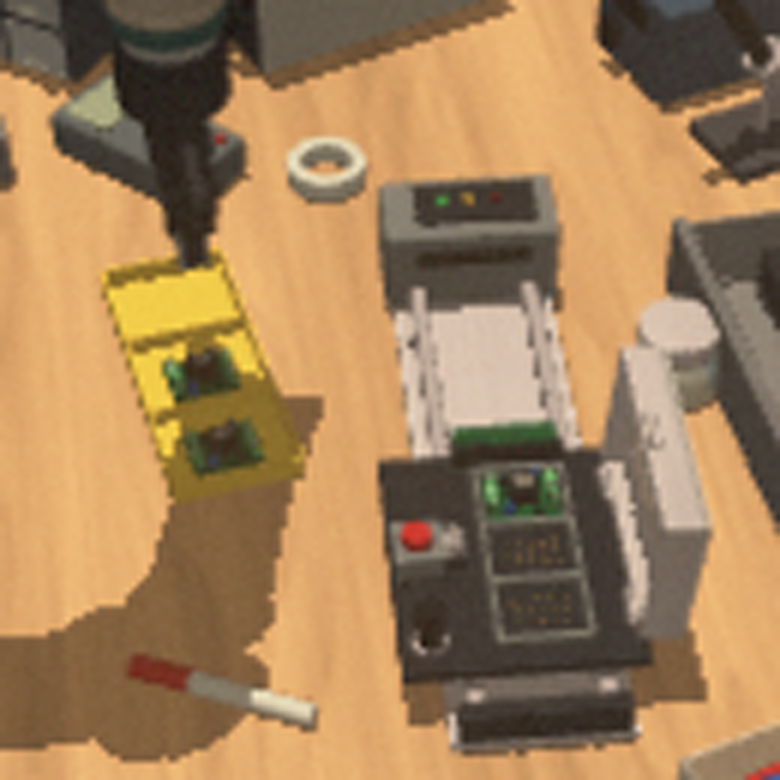

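Emit:
play_rows --commands '[[35,[0,0,-15],0.098],[35,[0,0,-10],0.098],[35,[-30,-27,0],0],[35,[-30,-27,0],0],[35,[-30,-27,0],0],[35,[-30,-27,0],0],[35,[-30,-27,0],0],[35,[-30,-27,0],0],[35,[-27,-24,25],0],[35,[0,0,15],0],[35,[0,0,0],0],[35,[0,0,0],0]]'

```text
clock: 23.6
ee_pos: [0.6076, 0.0131, 0.107]
orientation: [0.037, 0.999, -0.001, -0.002]
ft_force: [-0.6, 1.0, 0.2]
width: 0.0298
```

Run:
```python
from h import *
go(.611,.0126,.0515,.076)
```

```text
clk 23.6 pos [0.6076 0.0131 0.107 ] phi 0.075 tilt 0.0043 w 0.0298 F [-0.6  1.   0.2] | turn 0.001 shift [-3.7 -0.2 55.5]
```

Emit:
play_rows --commands '[[35,[-2.5,0,15],0],[35,[0,0,16],0],[35,[0,0,12],0],[35,[0,0,6],0],[35,[0,0,3],0],[35,[0,0,0],0],[35,[0,0,0],0]]'

```text
clock: 24.3
ee_pos: [0.6112, 0.0114, 0.0548]
orientation: [0.038, 0.999, -0.002, -0.001]
ft_force: [-0.0, 0.3, -0.2]
width: 0.0298
```

Run:
```python
from h import *
go(.611,.0126,.0515,.076)
```

```text
clk 24.3 pos [0.6112 0.0114 0.0548] phi 0.076 tilt 0.0037 w 0.0298 F [-0.   0.3 -0.2] | turn -0.000 shift [0.3 1.2 3.3]
```

Emit:
play_rows --commands '[[35,[0,1,3],0],[35,[0,0,0],0],[15,[0,0,0],0],[5,[0,0,0],0],[0,[0,0,0],0],[0,[0,0,0],0],[0,[0,0,0],0]]'

```text
clock: 25.0
ee_pos: [0.6111, 0.0124, 0.0519]
orientation: [0.038, 0.999, -0.002, -0.001]
ft_force: [-0.5, -0.6, 4.7]
width: 0.0138
```

Emit:
play_rows --commands '[[0,[0,0,-5],0],[0,[0,0,-15],0],[0,[0,0,-25],0],[0,[0,0,-30],0],[0,[0,0,-30],0],[0,[0,0,0],0]]'

```text
clock: 25.6
ee_pos: [0.6142, 0.0135, 0.1616]
orientation: [0.038, 0.999, -0.001, 0.003]
ft_force: [0.2, 0.6, -0.6]
width: 0.0137
```

Run:
```python
from h import *
go(.4047,.2915,.08,-.12)
snap("side","d3",(190,100,320,230),6)
```

```text
clk 25.6 pos [0.6142 0.0135 0.1616] phi 0.077 tilt 0.0061 w 0.0137 F [ 0.2  0.6 -0.6] | turn -0.197 shift [175.1 301.3  79.8]
```

View pics/d3.png

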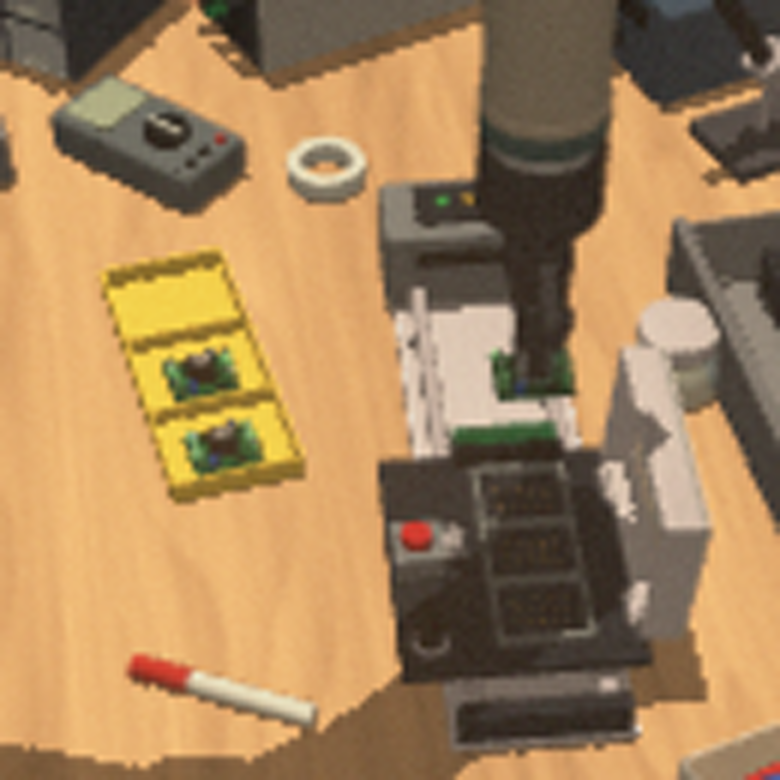

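Emit:
play_rows --commands '[[0,[0,0,0],-0.098],[0,[0,0,0],-0.098],[0,[15,25,0],0],[0,[23,39,0],0],[0,[23,40,0],0],[0,[23,40,5],0],[0,[23,40,7],0],[0,[23,40,10],0],[0,[23,40,15],0],[0,[18,33,20],0],[0,[4,6,15],0],[0,[0,0,0],0]]'

```text
clock: 26.85
ee_pos: [0.3983, 0.2928, 0.0824]
orientation: [-0.062, 0.998, -0.003, -0.004]
ft_force: [1.1, -0.2, -0.5]
width: 0.0139
```

Run:
```python
from h import *
go(.4047,.2915,.012,-.12)
```

```text
clk 26.9 pos [0.3983 0.2928 0.0824] phi -0.124 tilt 0.0089 w 0.0139 F [ 1.1 -0.2 -0.5] | turn 0.004 shift [-6.7 -1.7 70.4]
```

Emit:
play_rows --commands '[[0,[-4,0,18],0],[0,[0,0,18],0],[0,[0,0,14],0],[0,[0,0,8],0],[0,[0,0,4],0],[0,[0,0,0],0],[0,[0,0,0],0]]'

```text
clock: 27.55
ee_pos: [0.4054, 0.2926, 0.0227]
orientation: [-0.059, 0.998, -0.001, -0.001]
ft_force: [-0.4, -0.3, 0.3]
width: 0.0138
```

Run:
```python
from h import *
go(.4047,.2915,.012,-.12)
```

```text
clk 27.6 pos [0.4054 0.2926 0.0227] phi -0.119 tilt 0.0035 w 0.0138 F [-0.4 -0.3  0.3] | turn -0.001 shift [ 0.8 -1.  10.7]
```

Emit:
play_rows --commands '[[0,[0,-1,5],0],[0,[0,0,4],0],[0,[0,0,2],0],[0,[0,0,0],0],[12,[0,0,0],0],[25,[0,0,0],0],[35,[0,0,0],0],[35,[0,0,0],0],[35,[0,0,-10],0],[35,[0,0,-20],0],[35,[0,0,-40],0],[35,[0,0,-40],0]]'

```text
clock: 28.75
ee_pos: [0.4046, 0.2916, 0.1226]
orientation: [-0.06, 0.998, -0.002, -0.002]
ft_force: [1.4, 0.5, -0.4]
width: 0.0302
```

Run:
```python
from h import *
snap("side","d6",(190,100,320,230),6)
snap("top","d7",(290,160,390,260),7)
go(.45,-.2377,.16,.4)
```

```text
clk 28.9 pos [0.4075 0.2944 0.1262] phi -0.119 tilt 0.0048 w 0.0301 F [ 0.8  0.6 -0.8] | turn 0.519 shift [-246.5 -473.4  -35.1]
```

View pics/d6.png

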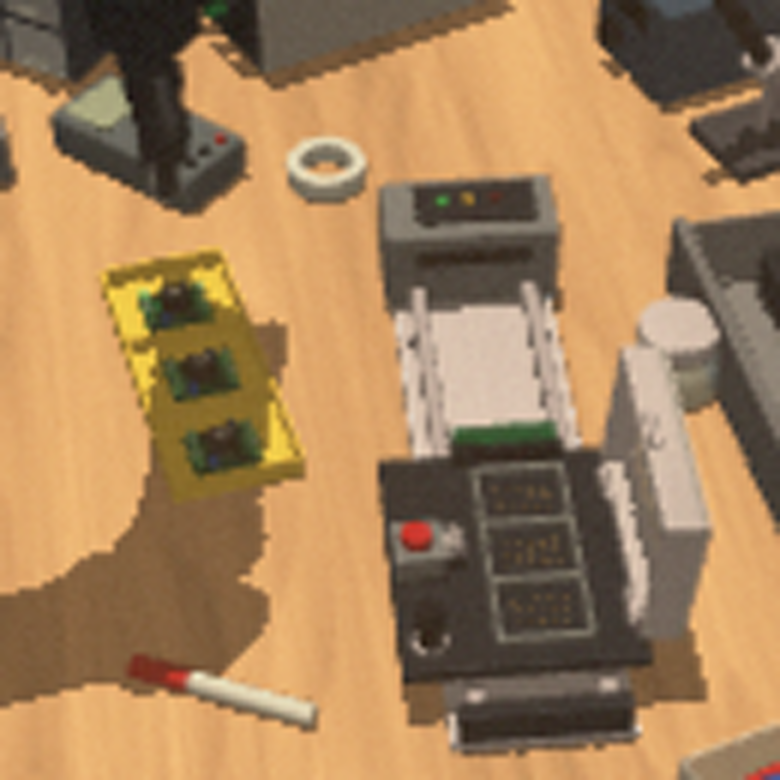

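View pics/d7.png

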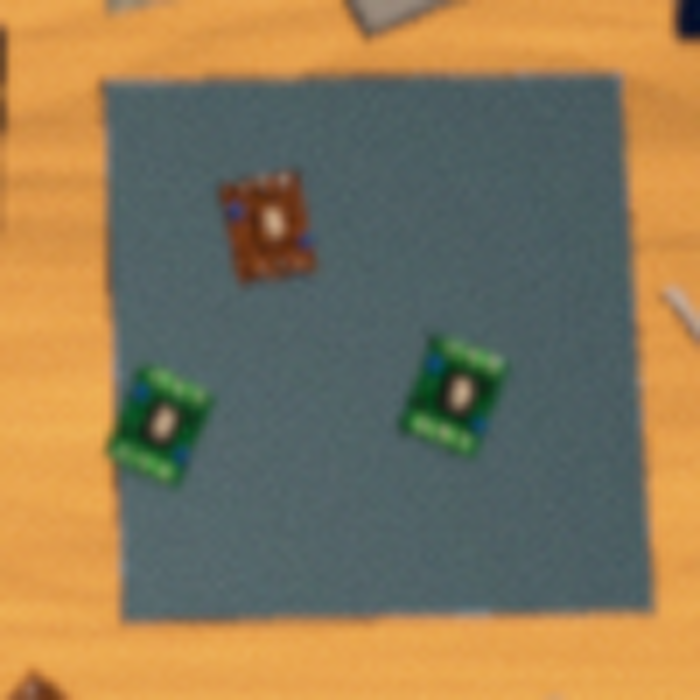

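Run:
```python
from h import *
f=lambda u,v,z:ray("top",(u+.5)/7+289.5,(v+.5)/7+159.5,z)
for n,r,a,b,c in [("w1",(163,423),(178,383),(145,463),[(145,367),(214,393),(178,487),(108,452)]),("w2",(461,394),(474,355),(440,430),[(435,333),(509,358),(472,457),(400,428)])]:
    A,B=f(*a,.012),f(*b,.012); d=A-B
    # board long axis x dir -> phi of board y axis (from world y toward +x)= -atan2(dy,dx)
    P=[f(*q,.006) for q in c]; e=(P[0]+P[1]-P[2]-P[3]); g=P[0]-P[1]+P[3]-P[2]
    print(n,f(*r,.0195).round(4),"term phi",-np.arctan2(d[1],d[0]),"edges",-np.arctan2(e[1],e[0]),np.arctan2(g[0],g[1]),"mid",((A+B)/2).round(4),np.mean(P,0).round(4))
im=cv2.imread("pics/d7.png"); h=cv2.cvtColor(im,cv2.COLOR_BGR2HSV); m=cv2.inRange(h,(45,90,30),(85,255,255)); m=cv2.morphologyEx(m,cv2.MORPH_CLOSE,np.ones((25,25)))
for c in cv2.findContours(m,cv2.RETR_EXTERNAL,cv2.CHAIN_APPROX_SIMPLE)[0]:
    if cv2.contourArea(c)>2000: print(cv2.minAreaRect(c))
```

```text
w1 [ 0.4501 -0.2375  0.0195] term phi 0.42345797144437103 edges 0.41964913546162946 0.4333166902791756 mid [ 0.4509 -0.2377  0.012 ] [ 0.4507 -0.2384  0.006 ]
w2 [ 0.462  -0.3828  0.0195] term phi 0.46914814466738164 edges 0.40090527665092013 0.375720980980736 mid [ 0.4636 -0.3826  0.012 ] [ 0.4636 -0.3825  0.006 ]
((159.130615234375, 425.0023498535156), (86.19715881347656, 105.55150604248047), 22.833654403686523)
((454.2758483886719, 395.810302734375), (88.01958465576172, 106.40343475341797), 21.801406860351562)
```

Emit:
play_rows --commands '[[35,[0,0,-10],0.135],[35,[0,0,-10],0.135],[35,[0,0,-10],0.135],[35,[0,0,-5],0.135],[35,[0,0,0],0]]'

```text
clock: 29.35
ee_pos: [0.4056, 0.2922, 0.157]
orientation: [0.209, 0.978, -0.002, -0.0]
ft_force: [0.3, 1.6, 0.4]
width: 0.03
```

Run:
```python
from h import *
go(.4505,-.2377,.12,.42)
```

```text
clk 29.4 pos [0.4056 0.2922 0.157 ] phi 0.421 tilt 0.0032 w 0.0300 F [0.3 1.6 0.4] | turn -0.001 shift [-257.1 -465.4   38.5]
```

Emit:
play_rows --commands '[[35,[-20,-36,0],0],[35,[-20,-36,0],0],[35,[-20,-36,0],0],[35,[-20,-36,0],0],[35,[-20,-36,0],0],[35,[-20,-36,0],0],[35,[-20,-36,0],0],[35,[-20,-36,0],0],[35,[-20,-36,0],0],[35,[-20,-36,0],0],[35,[-20,-36,0],0],[35,[-20,-36,0],0]]'

```text
clock: 30.55
ee_pos: [0.4476, -0.2019, 0.1574]
orientation: [0.207, 0.978, -0.002, -0.001]
ft_force: [1.2, 0.5, 0.3]
width: 0.0298
```

Emit:
play_rows --commands '[[35,[-15,-29,20],0],[35,[-2,-4,20],0],[35,[0,0,20],0],[35,[0,0,0],0],[35,[0,0,0],0]]'

```text
clock: 31.05
ee_pos: [0.4498, -0.2369, 0.0977]
orientation: [0.208, 0.978, -0.001, -0.002]
ft_force: [0.6, -0.2, 1.1]
width: 0.0298
```

Run:
```python
from h import *
go(.4505,-.2377,.0095,.42)
snap("side","e1",(200,200,320,320),6)
snap("top","e2",(290,160,390,260),7)
```

```text
clk 31.1 pos [ 0.4498 -0.2369  0.0977] phi 0.418 tilt 0.0043 w 0.0298 F [ 0.6 -0.2  1.1] | turn 0.002 shift [-1.2 -0.1 88.2]
```

View pics/e1.png

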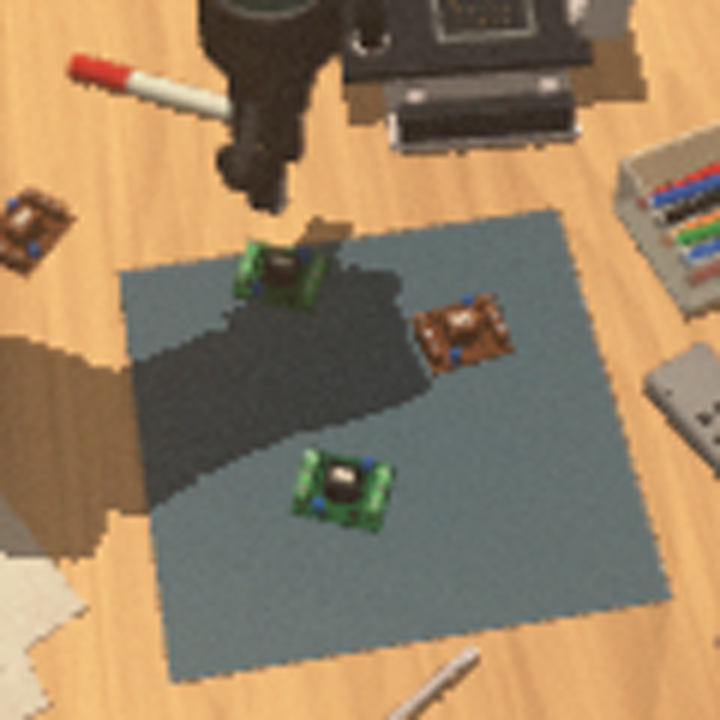

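View pics/e2.png

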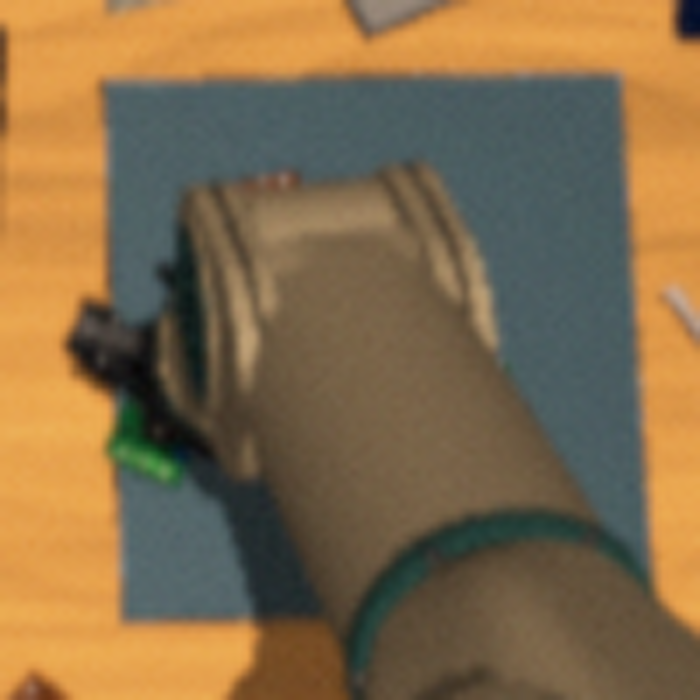

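Emit:
play_rows --commands '[[35,[-1,0,20],0],[35,[0,0,25],0],[35,[0,0,18],0],[35,[0,0,10],0],[35,[0,0,6],0],[35,[0,0,2],0],[35,[0,0,0],0],[35,[0,0,0],0]]'

```text
clock: 31.95
ee_pos: [0.4512, -0.2384, 0.0174]
orientation: [0.209, 0.978, -0.002, -0.0]
ft_force: [-1.2, -0.6, 0.3]
width: 0.03
```

Run:
```python
from h import *
go(.4505,-.2377,.0095,.42)
snap("side","e3",(200,180,320,300),6)
```

```text
clk 31.9 pos [ 0.4512 -0.2384  0.0174] phi 0.420 tilt 0.0041 w 0.0300 F [-1.2 -0.6  0.3] | turn -0.000 shift [0.9 0.4 7.9]
```

View pics/e3.png

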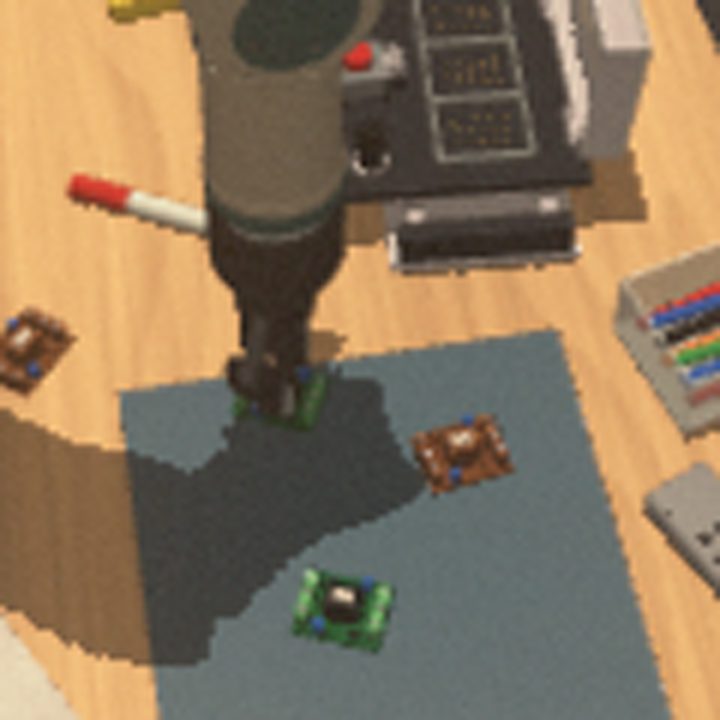

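Emit:
play_rows --commands '[[35,[0,0.5,4],0],[35,[0,0,3.5],0],[35,[0,0,0],0],[15,[0,0,0],0],[5,[0,0,0],0],[0,[0,0,0],0],[0,[0,0,0],0],[0,[0,0,0],0]]'

```text
clock: 32.8
ee_pos: [0.451, -0.2377, 0.0093]
orientation: [0.209, 0.978, -0.002, -0.001]
ft_force: [0.3, 0.3, 2.0]
width: 0.014
```

Emit:
play_rows --commands '[[0,[0,0,-5],0],[0,[0,0,-15],0],[0,[0,0,-25],0],[0,[0,0,-35],0],[0,[0,0,-35],0],[0,[0,0,-35],0],[0,[0,0,0],-0.115],[0,[0,0,0],-0.115],[0,[0,0,0],-0.115],[0,[0,0,0],0],[0,[0,0,0],0]]'

```text
clock: 33.9
ee_pos: [0.4511, -0.2374, 0.1593]
orientation: [0.039, 0.999, -0.002, -0.001]
ft_force: [0.3, 0.2, -1.3]
width: 0.0145
```

Run:
```python
from h import *
go(.6037,-.087,.12,.076)
snap("side","e4",(200,150,320,270),6)
```

```text
clk 33.9 pos [ 0.4511 -0.2374  0.1593] phi 0.079 tilt 0.0042 w 0.0145 F [ 0.3  0.2 -1.3] | turn -0.003 shift [-140.8  161.6   38.4]
```

View pics/e4.png

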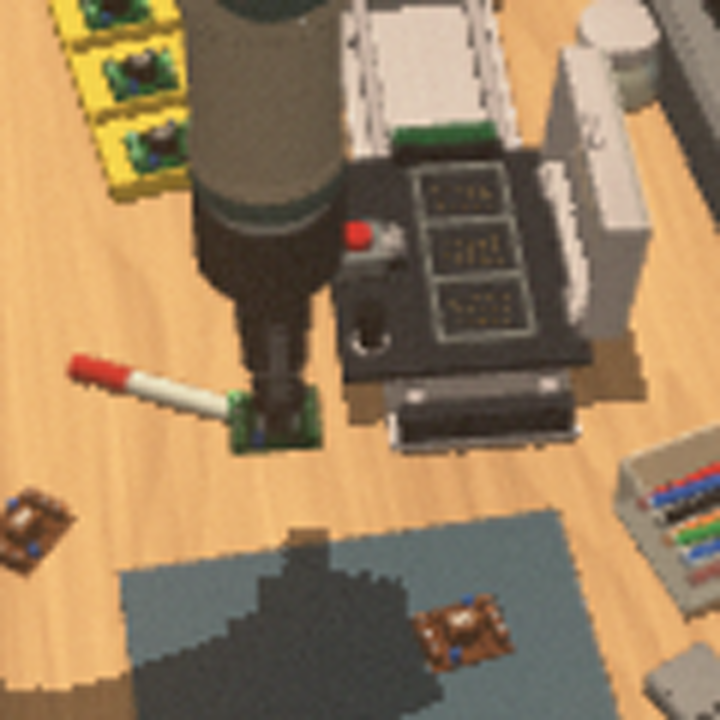

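Emit:
play_rows --commands '[[0,[-14,16,0],0],[0,[-28,32,0],0],[0,[-28,32,0],0],[0,[-28,32,0],0],[0,[-28,32,0],0],[0,[-12,14,15],0],[0,[-3,4,20],0],[0,[0,0,5],0],[0,[0,0,0],0],[0,[0,0,0],0],[0,[0,0,0],0]]'

```text
clock: 35.05
ee_pos: [0.6043, -0.0873, 0.1193]
orientation: [0.039, 0.999, -0.002, -0.001]
ft_force: [-0.2, 0.0, 0.2]
width: 0.0141
```

Run:
```python
from h import *
go(.6037,-.087,.0525,.076)
snap("side","e5",(230,130,310,210),9)
snap("top","e6",(210,130,290,210),9)
```

```text
clk 35.0 pos [ 0.6043 -0.0873  0.1193] phi 0.077 tilt 0.0040 w 0.0141 F [-0.2  0.   0.2] | turn -0.001 shift [ 0.6  0.6 66.8]
```

View pics/e5.png

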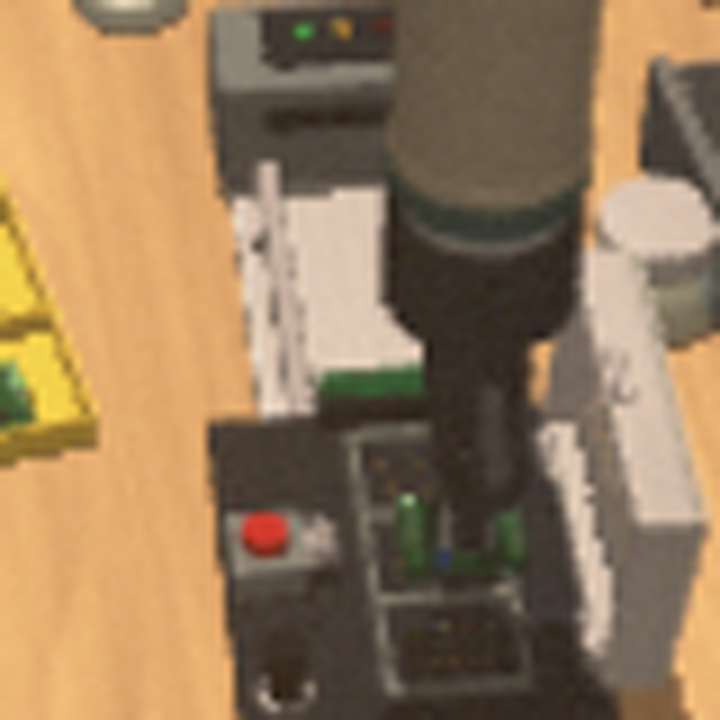

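View pics/e6.png

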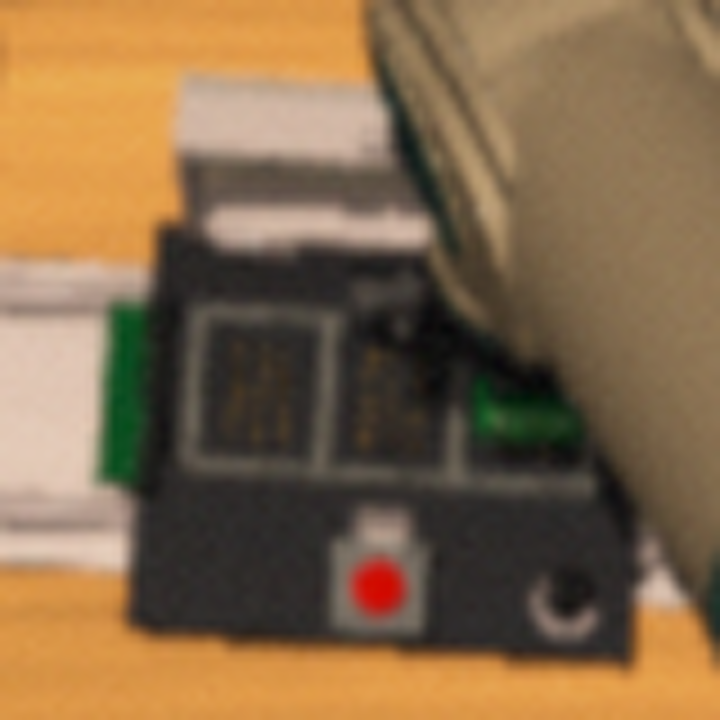

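```bash
cat >> h.py <<'E'
def bd(c,z,phi,name,box,k):
    """project board corners/terminals (centre xy c, underside z) into crop px"""
    X=np.array([np.cos(phi),-np.sin(phi)]);Y=np.array([np.sin(phi),np.cos(phi)])
    out=[]
    for a,b,h in [(-25,-20,0),(25,-20,0),(-24,-20,10),(-17,-20,10),(24,-20,10),(17,-20,10),(-24,20,10)]:
        p=np.r_[np.array(c)+X*a/1000+Y*b/1000,z+h/1000]
        out.append(((a,b,h),((proj(name,p)-np.array(box)+.5)*k-.5).round().astype(int).tolist()))
    return out
E
python3 - <<'E'
from h import *
print(bd((.6043,-.0873),.1117,.077,"side",(230,130),9)); print(bd((.6043,-.0873),.1117,.077,"top",(210,130),9))
im=cv2.imread("pics/e5.png")[440:640,340:580]; cv2.imwrite("pics/e5z.png",cv2.resize(im,None,fx=3,fy=3,interpolation=cv2.INTER_CUBIC))
E
```

```text
[((-25, -20, 0), [409, 577]), ((25, -20, 0), [532, 568]), ((-24, -20, 10), [413, 560]), ((-17, -20, 10), [430, 559]), ((24, -20, 10), [531, 551]), ((17, -20, 10), [514, 553]), ((-24, 20, 10), [400, 489])]
[((-25, -20, 0), [582, 441]), ((25, -20, 0), [590, 305]), ((-24, -20, 10), [584, 433]), ((-17, -20, 10), [585, 414]), ((24, -20, 10), [591, 302]), ((17, -20, 10), [590, 321]), ((-24, 20, 10), [472, 426])]
```

View pics/e5z.png

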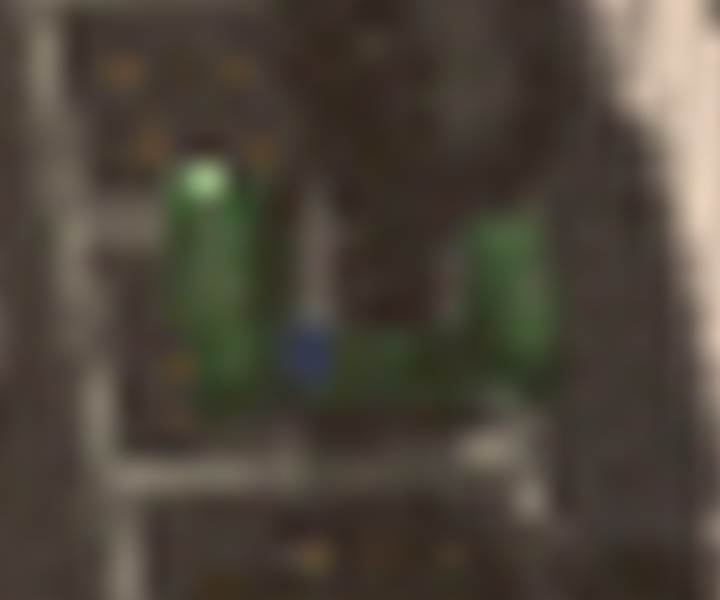

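Emit:
play_rows --commands '[[0,[0,0.3,15],0],[0,[0,0,18],0],[0,[0,0,12],0],[0,[0,0,6],0],[0,[0,0,3],0],[0,[0,0,0],0],[0,[0,0,0],0],[0,[0,0,0],0]]'

```text
clock: 35.95
ee_pos: [0.6044, -0.0863, 0.065]
orientation: [0.038, 0.999, -0.002, -0.001]
ft_force: [-0.4, -0.5, -0.1]
width: 0.0143
```

Run:
```python
from h import *
go(.6041,-.087,.0520,.076)
snap("side","e7",(240,150,300,210),12)
s=status.sense()["ee_pos"];print(bd(s[:2],s[2]-.0076,.077,"side",(240,150),12))
```

```text
clk 36.0 pos [ 0.6044 -0.0863  0.065 ] phi 0.076 tilt 0.0036 w 0.0143 F [-0.4 -0.5 -0.1] | turn 0.000 shift [ 0.3 -0.6 13. ]
[((-25, -20, 0), [420, 645]), ((25, -20, 0), [578, 633]), ((-24, -20, 10), [424, 623]), ((-17, -20, 10), [446, 622]), ((24, -20, 10), [577, 612]), ((17, -20, 10), [555, 614]), ((-24, 20, 10), [408, 529])]
```

View pics/e7.png

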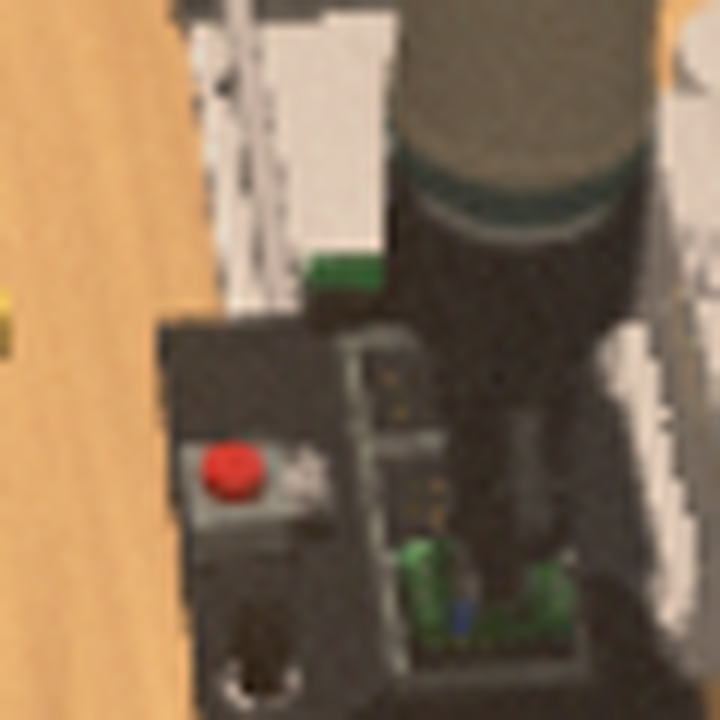

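Emit:
play_rows --commands '[[0,[0,-0.5,4],0],[0,[0,0,3],0],[0,[0,0,2],0],[0,[0,0,0],0]]'

```text
clock: 36.4
ee_pos: [0.6035, -0.0869, 0.0549]
orientation: [0.038, 0.999, -0.002, -0.002]
ft_force: [-0.7, 0.1, -1.0]
width: 0.0144
```

Emit:
play_rows --commands '[[0,[0,0,2],0],[0,[0,0,1],0],[0,[0,0,0],0]]'

```text
clock: 36.7
ee_pos: [0.6037, -0.0869, 0.0522]
orientation: [0.038, 0.999, -0.002, -0.001]
ft_force: [-0.4, -0.8, -0.5]
width: 0.0137
```

Emit:
play_rows --commands '[[0,[0,0,0.5],0],[0,[0,0,0],0],[12,[0,0,0],0],[25,[0,0,0],0],[35,[0,0,0],0],[35,[0,0,0],0],[35,[0,0,-10],0],[35,[0,0,-20],0],[35,[0,0,-40],0],[35,[0,0,-40],0],[35,[0,0,0],0]]'

```text
clock: 37.8
ee_pos: [0.6082, -0.0859, 0.1682]
orientation: [0.038, 0.999, -0.002, 0.004]
ft_force: [0.4, 0.3, 0.1]
width: 0.0298
```

Run:
```python
from h import *
snap("side","e8",(240,130,310,200),10)
go(.462,-.383,.16,.4)
```

```text
clk 37.9 pos [ 0.6064 -0.0863  0.1656] phi 0.076 tilt 0.0054 w 0.0297 F [0.3 0.6 0.1] | turn 0.324 shift [  17.5 -329.4    6.1]
```

View pics/e8.png

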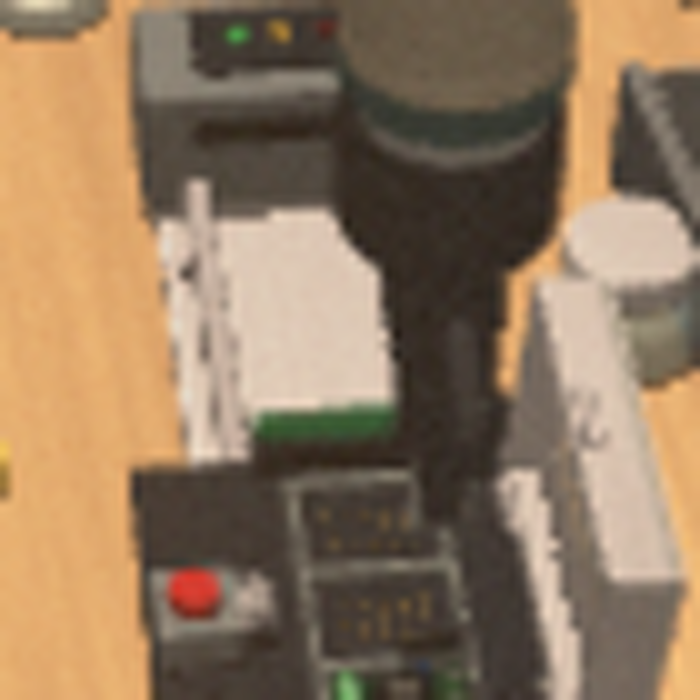

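Run:
```python
from h import *
snap("side","e9",(220,160,320,300),6)
```

```text
(no output)
```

View pics/e9.png

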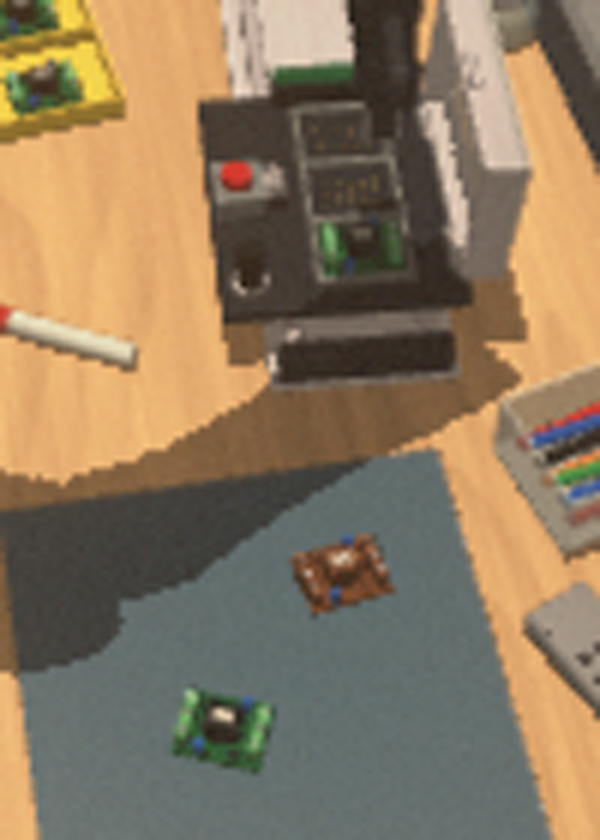

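Emit:
play_rows --commands '[[35,[0,0,0],0.107],[35,[0,0,0],0.107],[35,[0,0,0],0.107],[35,[0,0,0],0]]'

```text
clock: 38.3
ee_pos: [0.6032, -0.0866, 0.1607]
orientation: [0.197, 0.98, -0.002, -0.002]
ft_force: [-0.1, 0.2, 0.0]
width: 0.0301
```

Run:
```python
from h import *
go(.4625,-.3827,.12,.395)
```

```text
clk 38.3 pos [ 0.6032 -0.0866  0.1607] phi 0.397 tilt 0.0064 w 0.0301 F [-0.1  0.2  0. ] | turn -0.002 shift [  15.8 -327.2   42.5]
```

Emit:
play_rows --commands '[[35,[2,-25,0],0],[35,[2,-40,0],0],[35,[2,-40,0],0],[35,[2,-40,0],0],[35,[2,-40,0],0],[35,[2,-40,0],0],[35,[2,-40,0],0],[35,[2,-40,10],0],[35,[0,-22,15],0],[35,[0,0,18],0],[35,[0,0,0],0],[35,[0,0,0],0]]'

```text
clock: 39.5
ee_pos: [0.4635, -0.3804, 0.1195]
orientation: [0.196, 0.981, -0.001, -0.002]
ft_force: [0.1, -0.0, 0.0]
width: 0.0301
```

Run:
```python
from h import *
go(.4625,-.3827,.0095,.395)
snap("side","f1",(200,220,300,320),6)
snap("top","f2",(200,140,300,220),7)
```

```text
clk 39.5 pos [ 0.4635 -0.3804  0.1195] phi 0.394 tilt 0.0035 w 0.0301 F [ 0.1 -0.   0. ] | turn 0.001 shift [ -0.3  -2.3 110. ]
```

View pics/f1.png

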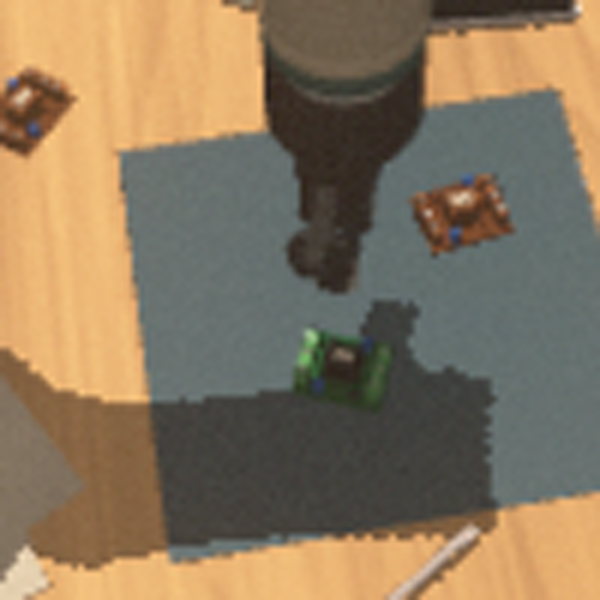

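View pics/f2.png

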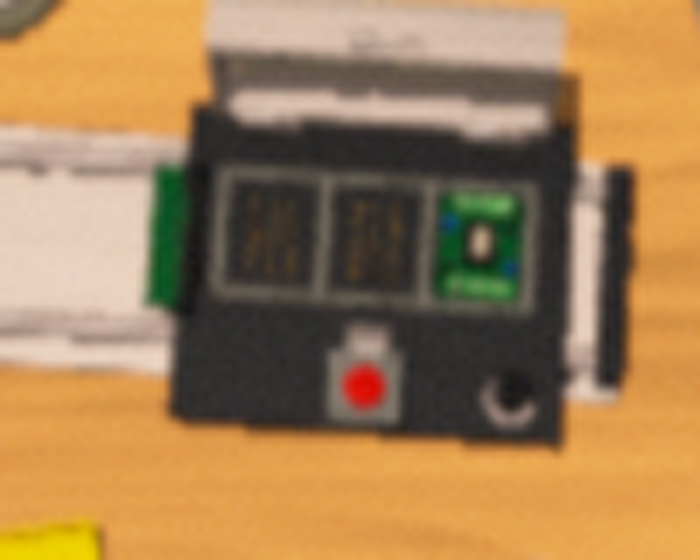

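Emit:
play_rows --commands '[[35,[0,-2,25],0],[35,[0,0,30],0],[35,[0,0,22],0],[35,[0,0,14],0],[35,[0,0,8],0],[35,[0,0,4],0],[35,[0,0,0],0],[35,[0,0,0],0]]'

```text
clock: 40.4
ee_pos: [0.4626, -0.3846, 0.0181]
orientation: [0.197, 0.98, -0.002, -0.0]
ft_force: [-0.4, 1.4, -0.1]
width: 0.0299
```

Run:
```python
from h import *
go(.4625,-.3827,.0095,.395)
snap("side","f3",(200,220,300,320),6)
```

```text
clk 40.4 pos [ 0.4626 -0.3846  0.0181] phi 0.396 tilt 0.0043 w 0.0299 F [-0.4  1.4 -0.1] | turn -0.001 shift [0.8 1.8 8.6]
```

View pics/f3.png

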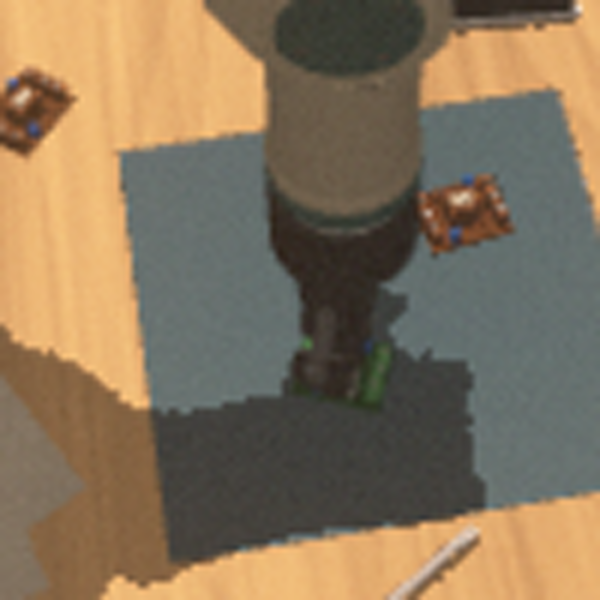

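Emit:
play_rows --commands '[[35,[0,1.5,4],0],[35,[0,0,4],0],[35,[0,0,0.5],0],[15,[0,0,0],0],[5,[0,0,0],0],[0,[0,0,0],0],[0,[0,0,0],0],[0,[0,0,0],0]]'

```text
clock: 41.25
ee_pos: [0.4626, -0.383, 0.0087]
orientation: [0.197, 0.98, -0.002, -0.001]
ft_force: [-0.1, -0.6, -0.6]
width: 0.0141
```

Emit:
play_rows --commands '[[0,[0,0,-5],0],[0,[0,0,-15],0],[0,[0,0,-25],0],[0,[0,0,-35],0],[0,[0,0,-35],0],[0,[0,0,-35],0],[0,[0,0,0],-0.107],[0,[0,0,0],-0.107],[0,[0,0,0],-0.106],[0,[0,0,0],0],[0,[0,0,0],0]]'

```text
clock: 42.35
ee_pos: [0.4629, -0.3826, 0.1594]
orientation: [0.04, 0.999, -0.002, -0.001]
ft_force: [-0.4, -0.0, -0.3]
width: 0.0141
```

Run:
```python
from h import *
go(.6113,.0128,.12,.076)
snap("side","f4",(200,180,300,280),6)
```

```text
clk 42.4 pos [ 0.4629 -0.3826  0.1594] phi 0.079 tilt 0.0042 w 0.0141 F [-0.4 -0.  -0.3] | turn -0.003 shift [-118.   405.7   37.7]
```

View pics/f4.png

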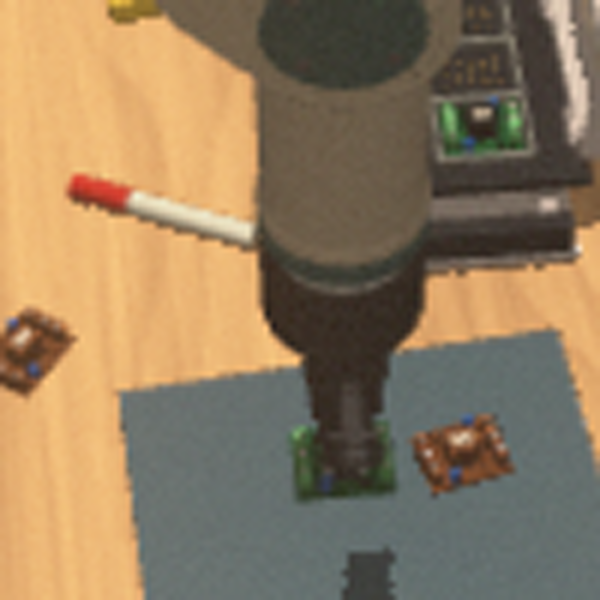

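Emit:
play_rows --commands '[[0,[-6,20,0],0],[0,[-12,41,0],0],[0,[-12,41,0],0],[0,[-12,41,0],0],[0,[-12,41,0],0],[0,[-12,41,0],0],[0,[-12,41,0],0],[0,[-12,41,0],0],[0,[-12,41,0],0],[0,[-12,41,0],0],[0,[-4,17,10],0],[0,[0,0,10],0]]'

```text
clock: 43.6
ee_pos: [0.6125, 0.0184, 0.1375]
orientation: [0.036, 0.999, -0.0, -0.0]
ft_force: [0.0, -0.7, -1.5]
width: 0.0143
```

Emit:
play_rows --commands '[[0,[0,0,18],0],[0,[0,0,0],0],[0,[0,0,0],0],[0,[0,0,0],0]]'

```text
clock: 44.0
ee_pos: [0.6119, 0.0124, 0.1197]
orientation: [0.039, 0.999, -0.002, -0.001]
ft_force: [0.6, -0.2, 0.3]
width: 0.0139
```

Run:
```python
from h import *
go(.6113,.0128,.052,.076)
s=status.sense()["ee_pos"]
snap("side","f5",(240,130,300,190),12)
print(bd(s[:2],s[2]-.0069,.077,"side",(240,130),12))
snap("top","f6",(205,140,285,210),9)
print(bd(s[:2],s[2]-.0069,.077,"top",(205,140),9))
```

```text
clk 44.0 pos [0.6119 0.0124 0.1197] phi 0.078 tilt 0.0038 w 0.0139 F [ 0.6 -0.2  0.3] | turn -0.002 shift [ 0.5  0.6 67.7]
[((-25, -20, 0), [385, 536]), ((25, -20, 0), [541, 525]), ((-24, -20, 10), [389, 513]), ((-17, -20, 10), [411, 512]), ((24, -20, 10), [540, 503]), ((17, -20, 10), [518, 504]), ((-24, 20, 10), [374, 427])]
[((-25, -20, 0), [350, 334]), ((25, -20, 0), [359, 199]), ((-24, -20, 10), [350, 326]), ((-17, -20, 10), [351, 307]), ((24, -20, 10), [358, 195]), ((17, -20, 10), [357, 214]), ((-24, 20, 10), [238, 319])]
```

View pics/f5.png

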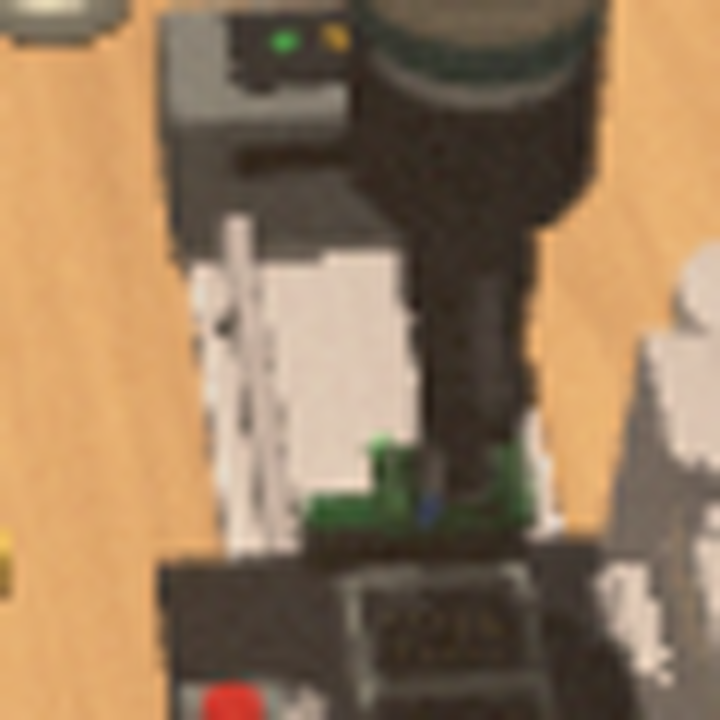

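View pics/f6.png

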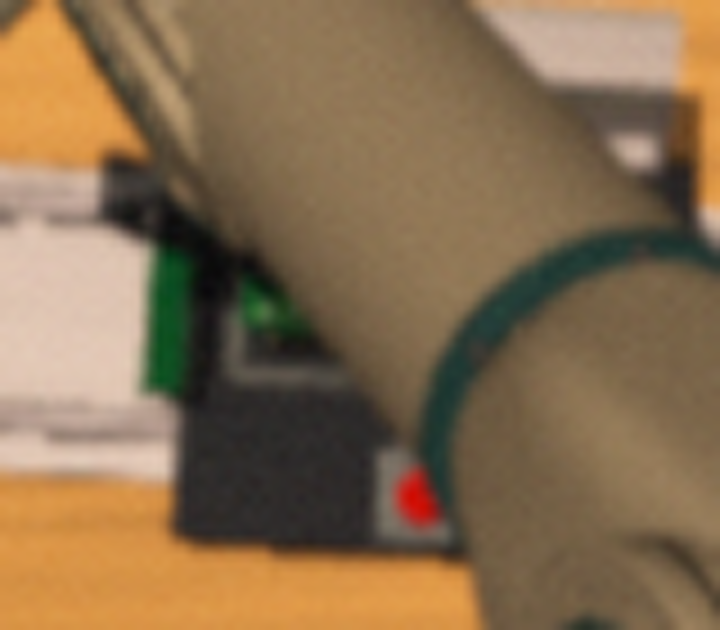

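Emit:
play_rows --commands '[[0,[0,0.5,15],0],[0,[0,0,18],0],[0,[0,0,12],0],[0,[0,0,6],0],[0,[0,0,3],0],[0,[0,0,0],0],[0,[0,0,0],0],[0,[0,0,0],0]]'

```text
clock: 44.9
ee_pos: [0.6119, 0.0136, 0.0656]
orientation: [0.038, 0.999, -0.002, -0.001]
ft_force: [0.8, 0.3, -0.1]
width: 0.0141
```

Run:
```python
from h import *
go(.6113,.0128,.052,.076)
s=status.sense()["ee_pos"]
snap("side","f7",(240,130,300,190),12)
snap("top","f8",(205,140,285,210),9)
```

```text
clk 44.9 pos [0.6119 0.0136 0.0656] phi 0.077 tilt 0.0035 w 0.0141 F [ 0.8  0.3 -0.1] | turn -0.001 shift [ 0.5 -0.8 13.6]
```

View pics/f7.png

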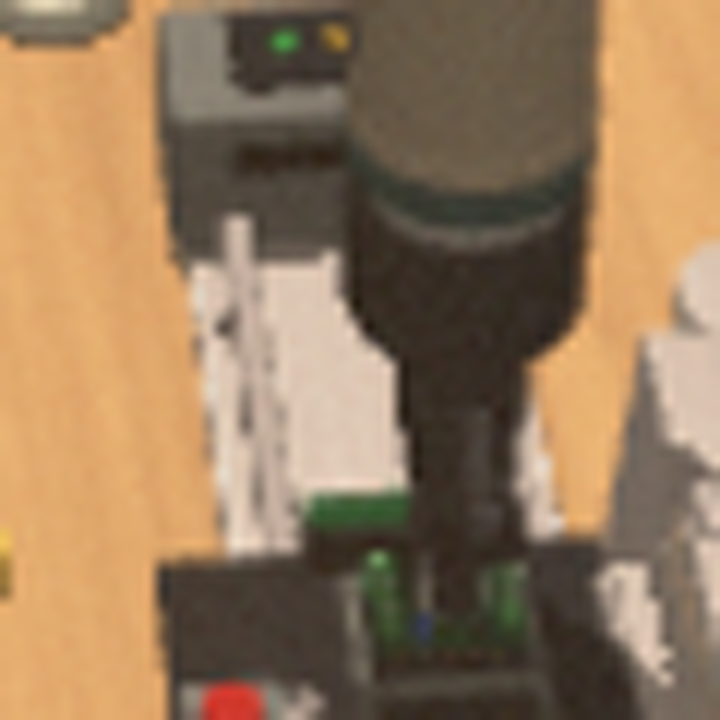

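View pics/f8.png

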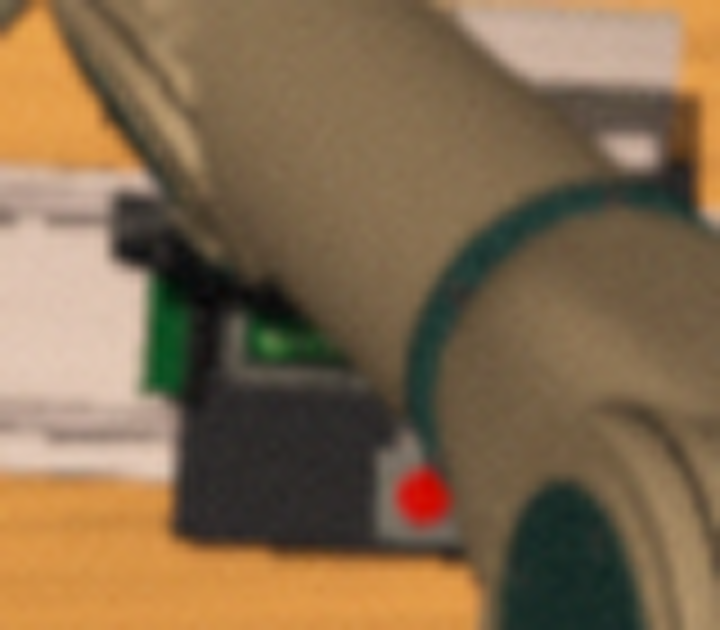

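Run:
```python
from h import *
s=status.sense()["ee_pos"]; print(s)
X=np.array([np.cos(.077),-np.sin(.077)]);Y=np.array([np.sin(.077),np.cos(.077)])
for z,b,c in [(s[2]-.0069,-.025,s[:2]),(s[2]-.0069+.01,-.024,s[:2]),(.049,-.0275,[.6113,.0128]),(.044,-.0275,[.6113,.0128]),(.049,-.0295,[.6113,.0128])]:
    for yy in (.02,.01,0): print(z,b,yy,((proj("top",np.r_[np.array(c)+X*b+Y*yy,z])-[205,140]+.5)*9-.5).round(1))
im=cv2.imread("pics/f8.png")[280:420,200:380]; cv2.imwrite("pics/f8z.png",cv2.resize(im,None,fx=4,fy=4,interpolation=cv2.INTER_CUBIC))
```

```text
[0.61171888 0.01352982 0.06550812]
0.05860812052925592 -0.025 0.02 [244.5 356.3]
0.05860812052925592 -0.025 0.01 [271.2 357.9]
0.05860812052925592 -0.025 0 [297.9 359.5]
0.06860812052925591 -0.024 0.02 [243.2 348.5]
0.06860812052925591 -0.024 0.01 [270.1 350.2]
0.06860812052925591 -0.024 0 [297.  351.8]
0.049 -0.0275 0.02 [247.4 368.7]
0.049 -0.0275 0.01 [273.9 370.3]
0.049 -0.0275 0 [300.4 371.9]
0.044 -0.0275 0.02 [248.1 371.2]
0.044 -0.0275 0.01 [274.5 372.8]
0.044 -0.0275 0 [301.  374.4]
0.049 -0.0295 0.02 [247. 374.]
0.049 -0.0295 0.01 [273.5 375.6]
0.049 -0.0295 0 [300.1 377.2]
```

View pics/f8z.png

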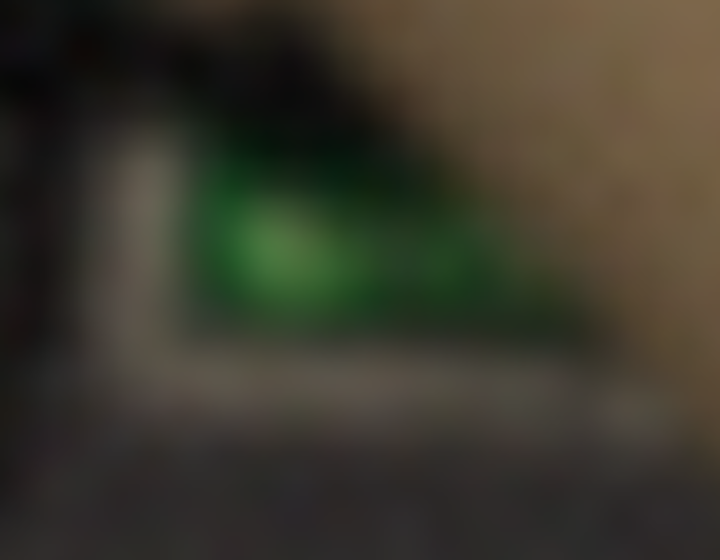

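Emit:
play_rows --commands '[[0,[-1.5,-0.8,2],0],[0,[0,0,3],0],[0,[0,0,3],0],[0,[0,0,0],0]]'

```text
clock: 45.4
ee_pos: [0.6123, 0.0125, 0.0564]
orientation: [0.038, 0.999, -0.002, -0.002]
ft_force: [-0.5, 0.3, -0.2]
width: 0.014
```

Emit:
play_rows --commands '[[0,[0,0,2],0],[0,[0,0,1],0],[0,[0,0,0],0]]'

```text
clock: 45.7
ee_pos: [0.6126, 0.0126, 0.0538]
orientation: [0.038, 0.999, -0.002, -0.001]
ft_force: [0.0, -1.2, -0.8]
width: 0.0141
```

Emit:
play_rows --commands '[[0,[0,0,1.5],0],[0,[0,0,0],0],[0,[0,0,0],0]]'

```text
clock: 46.0
ee_pos: [0.6128, 0.0126, 0.0525]
orientation: [0.038, 0.999, -0.002, -0.001]
ft_force: [0.5, 0.2, -0.1]
width: 0.0138
```

Emit:
play_rows --commands '[[12,[0,0,0],0],[25,[0,0,0],0],[35,[0,0,0],0],[35,[0,0,0],0],[35,[0,0,-10],0],[35,[0,0,-20],0],[35,[0,0,-40],0],[35,[0,0,-40],0],[35,[0,0,-20],0],[35,[0,0,0],0]]'

```text
clock: 47.0
ee_pos: [0.6155, 0.0137, 0.1869]
orientation: [0.038, 0.999, -0.001, 0.002]
ft_force: [0.3, -0.5, 0.1]
width: 0.0299
```

Emit:
play_rows --commands '[[35,[20,40,0],0],[35,[20,40,0],0],[0,[20,40,0],0],[0,[20,40,0],0],[0,[20,40,0],0],[0,[0,0,0],0]]'

```text
clock: 47.6
ee_pos: [0.5245, 0.2284, 0.1826]
orientation: [0.032, 0.999, 0.001, -0.002]
ft_force: [0.0, 0.1, 0.1]
width: -0.0001
```

Run:
```python
from h import *
go(.6113,.0128,.052,.076)
snap("side","g1",(230,130,310,210),9)
snap("top","g2",(205,140,295,210),8)
```

```text
clk 47.6 pos [0.5245 0.2284 0.1826] phi 0.065 tilt 0.0051 w -0.0001 F [0.  0.1 0.1] | turn 0.011 shift [-103.5 -208.6  129.7]
```

View pics/g1.png

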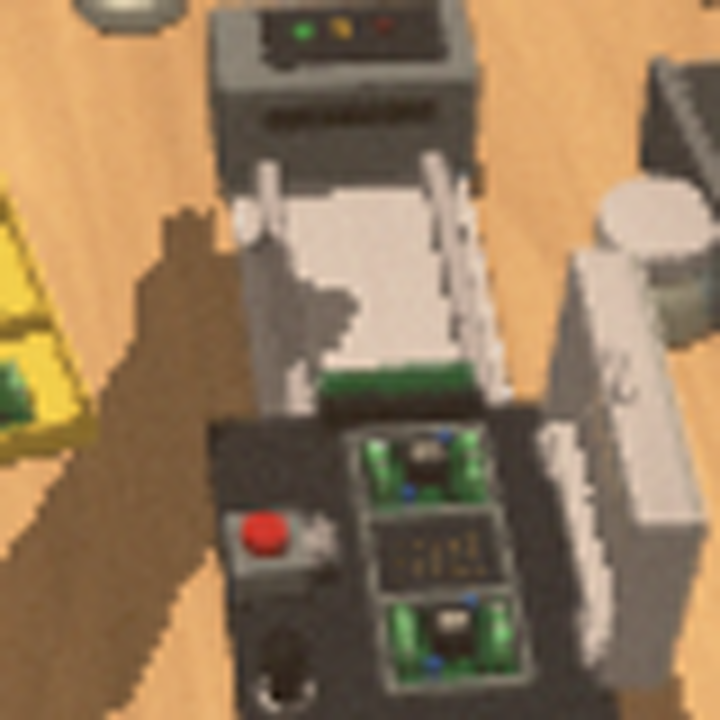

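View pics/g2.png

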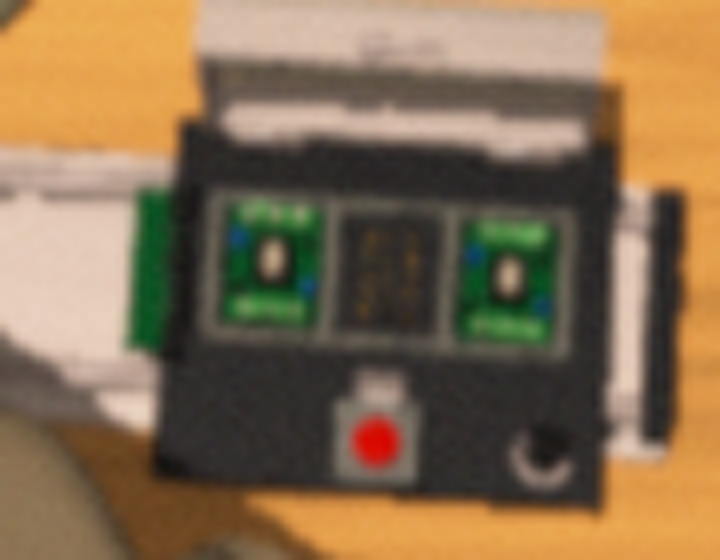

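Run:
```python
from h import *
go(.752,-.049,.21,.076)
print(ray("top",198,133,.055))
```

```text
clk 47.7 pos [0.5277 0.221  0.1818] phi 0.073 tilt 0.0053 w 0.0003 F [ 0.5  0.  -0.3] | turn 0.003 shift [-244.  -252.3  -28. ]
[0.75210372 0.15024274 0.055     ]
```

Emit:
play_rows --commands '[[0,[0,0,-20],0.003],[0,[0,0,-15],0],[0,[-16,-17,0],0],[0,[-32,-33,0],0],[0,[-32,-33,0],0],[0,[-32,-33,0],0],[0,[-32,-33,0],0],[0,[-32,-33,0],0],[0,[-32,-33,0],0],[0,[-32,-33,0],0],[0,[-4,-4,0],0],[0,[0,0,0],0]]'

```text
clock: 48.9
ee_pos: [0.7518, -0.0553, 0.2155]
orientation: [0.043, 0.999, -0.002, -0.002]
ft_force: [-0.4, -0.1, -0.2]
width: 0.0001
```

Run:
```python
from h import *
go(.735,-.048,.12,.076)
snap("side","i1",(210,90,330,210),6)
snap("top","i2",(205,100,305,200),7)
```

```text
clk 48.9 pos [ 0.7518 -0.0553  0.2155] phi 0.086 tilt 0.0067 w 0.0001 F [-0.4 -0.1 -0.2] | turn -0.010 shift [16.9  6.5 95.6]
```

View pics/i1.png

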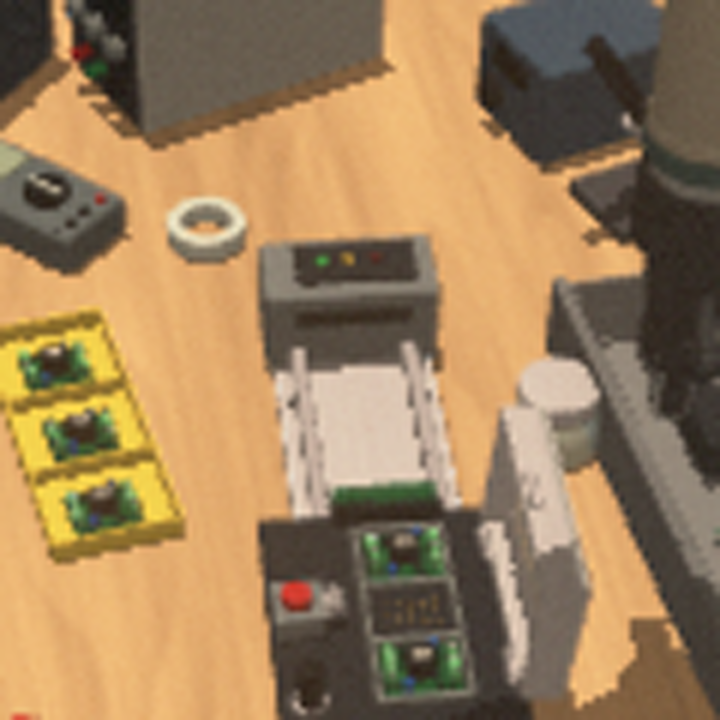

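View pics/i2.png

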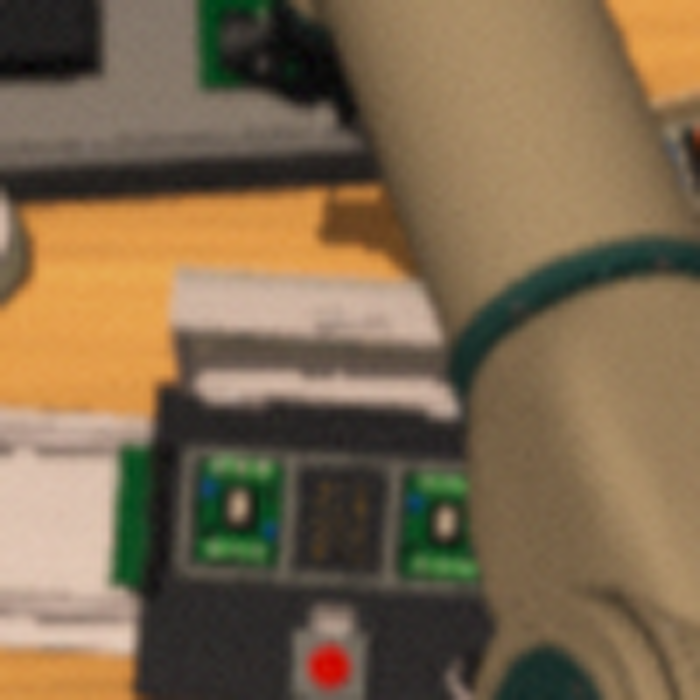

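Run:
```python
from h import *
for v in (147,165,188): 
  for z in(0,.05): print(v,z,ray("top",205+250/7,100+v/7,z).round(3))
im,d=viewer.capture("top")
p=viewer.camera_params("top");K,R,t=p["K"],p["R"],p["t"]
def pt(u,v):
    return (R.T@(np.linalg.inv(K)@np.array([u,v,1.])*d[v,u]-t)).round(3)
for v in range(112,160,2): print(v,pt(232,v),pt(245,v))
go(.735,-.048,.12,.076)
```

```text
147 0 [0.811 0.005 0.   ]
147 0.05 [0.794 0.003 0.05 ]
165 0 [0.801 0.005 0.   ]
165 0.05 [0.785 0.003 0.05 ]
188 0 [0.789 0.005 0.   ]
188 0.05 [0.773 0.004 0.05 ]
112 [0.844 0.036 0.004] [ 0.743 -0.017  0.286]
114 [0.836 0.036 0.004] [ 0.743 -0.016  0.266]
116 [0.828 0.036 0.006] [ 0.827 -0.011  0.008]
118 [0.821 0.036 0.005] [ 0.8   -0.012  0.065]
120 [0.792 0.033 0.068] [ 0.792 -0.012  0.067]
122 [0.786 0.033 0.065] [ 0.787 -0.012  0.062]
124 [0.787 0.034 0.042] [ 0.787 -0.011  0.038]
126 [0.785 0.035 0.023] [ 0.789 -0.01   0.01 ]
128 [0.785 0.036 0.002] [ 0.785 -0.01  -0.001]
130 [ 0.778  0.036 -0.001] [ 0.777 -0.01   0.001]
132 [ 0.771  0.036 -0.003] [ 0.771 -0.01  -0.003]
134 [0.763 0.036 0.002] [ 0.762 -0.01   0.001]
136 [0.756 0.036 0.   ] [ 0.755 -0.01   0.001]
138 [0.706 0.029 0.147] [ 0.748 -0.01  -0.001]
140 [0.701 0.029 0.14 ] [ 0.698 -0.013  0.147]
142 [0.692 0.029 0.147] [ 0.694 -0.012  0.14 ]
144 [0.685 0.029 0.15 ] [ 0.686 -0.012  0.143]
146 [0.678 0.029 0.152] [ 0.678 -0.013  0.148]
148 [0.697 0.034 0.055] [ 0.692 -0.011  0.073]
150 [0.692 0.034 0.048] [ 0.692 -0.01   0.044]
152 [0.684 0.034 0.051] [ 0.684 -0.01   0.048]
154 [0.677 0.034 0.051] [ 0.677 -0.01   0.049]
156 [0.673 0.035 0.04 ] [ 0.668 -0.01   0.057]
158 [0.666 0.035 0.039] [ 0.663 -0.01   0.048]
clk 49.0 pos [ 0.7511 -0.0493  0.2171] phi 0.078 tilt 0.0047 w 0.0001 F [ 0.4 -0.4 -0. ] | turn -0.002 shift [15.7  0.4 97.2]
```

Emit:
play_rows --commands '[[0,[8,0,15],0],[0,[4,0,30],0],[0,[4,0,25],0],[0,[0,0,15],0],[0,[0,0,8],0],[0,[0,0,0],0],[0,[0,0,0],0]]'

```text
clock: 49.75
ee_pos: [0.7367, -0.049, 0.1255]
orientation: [0.04, 0.999, -0.001, -0.0]
ft_force: [-0.1, 0.0, 1.1]
width: -0.0001
```

Run:
```python
from h import *
go(.735,-.048,.12,.076)
snap("side","i3",(210,90,330,210),6)
```

```text
clk 49.8 pos [ 0.7367 -0.049   0.1255] phi 0.079 tilt 0.0030 w -0.0001 F [-0.1  0.   1.1] | turn -0.003 shift [1.8 0.9 5.5]
```

View pics/i3.png

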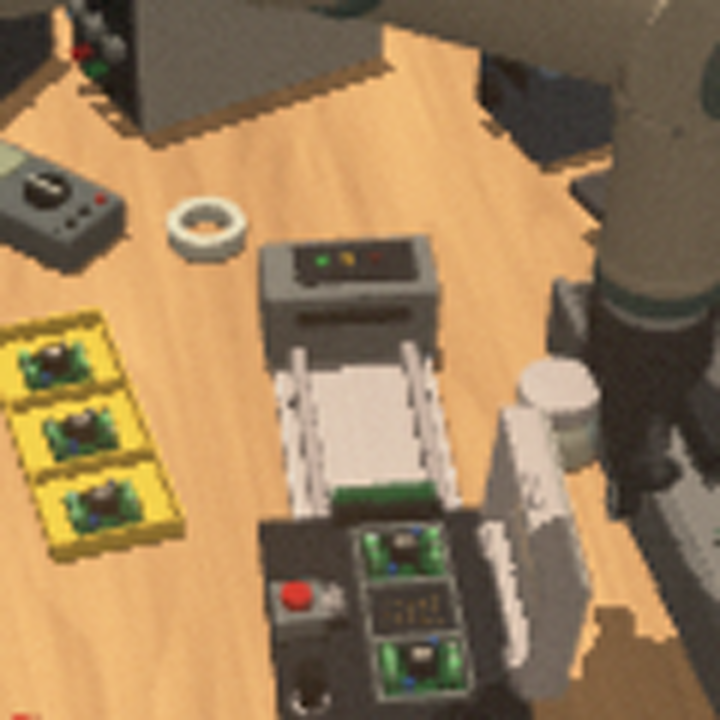

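Emit:
play_rows --commands '[[0,[10,0,0],0],[0,[10,0,0],0],[0,[6,0,0],0],[0,[6,0,0],0],[0,[0,0,0],0]]'

```text
clock: 50.3
ee_pos: [0.7047, -0.0469, 0.1258]
orientation: [0.04, 0.999, -0.002, 0.0]
ft_force: [1.3, -0.1, 2.4]
width: -0.0001
```

Run:
```python
from h import *
go(.703,-.048,.13,.076)
snap("side","i4",(210,90,330,210),6)
```

```text
clk 50.3 pos [ 0.7047 -0.0469  0.1258] phi 0.080 tilt 0.0032 w -0.0001 F [ 1.3 -0.1  2.4] | turn -0.004 shift [ 1.6 -1.3 -4.2]
```

View pics/i4.png

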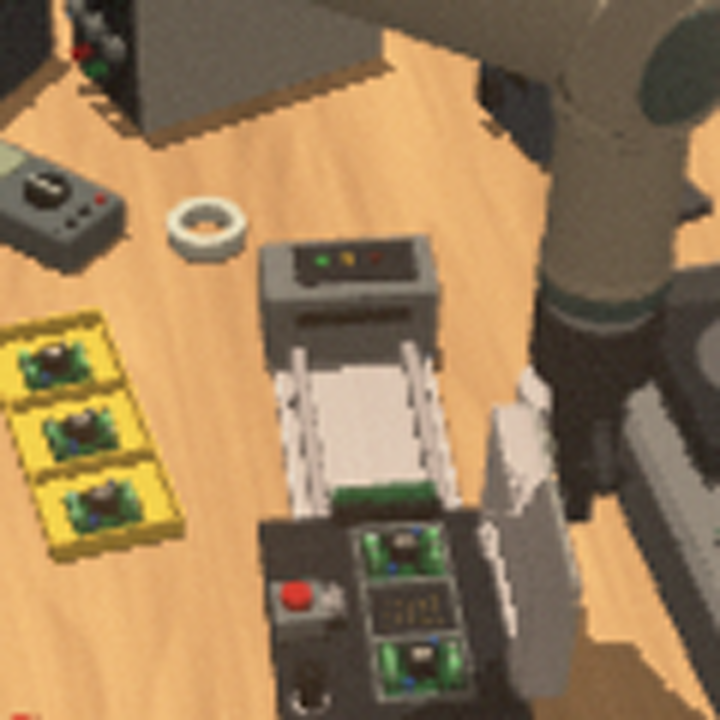

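Emit:
play_rows --commands '[[0,[8,0,-1.5],0],[0,[8,0,-1.5],0],[0,[8,0,-1.5],0],[0,[8,0,-1],0],[0,[8,0,0],0],[0,[6,0,0],0],[0,[0,0,0],0]]'

```text
clock: 51.05
ee_pos: [0.6566, -0.0434, 0.1298]
orientation: [0.04, 0.999, -0.002, -0.002]
ft_force: [2.1, 0.8, 0.8]
width: -0.0001
```

Run:
```python
from h import *
go(.636,-.042,.127,.076)
snap("side","i5",(210,90,330,210),6)
```

```text
clk 51.0 pos [ 0.6566 -0.0434  0.1298] phi 0.079 tilt 0.0060 w -0.0001 F [2.1 0.8 0.8] | turn -0.003 shift [20.6 -0.2  2.9]
```

View pics/i5.png

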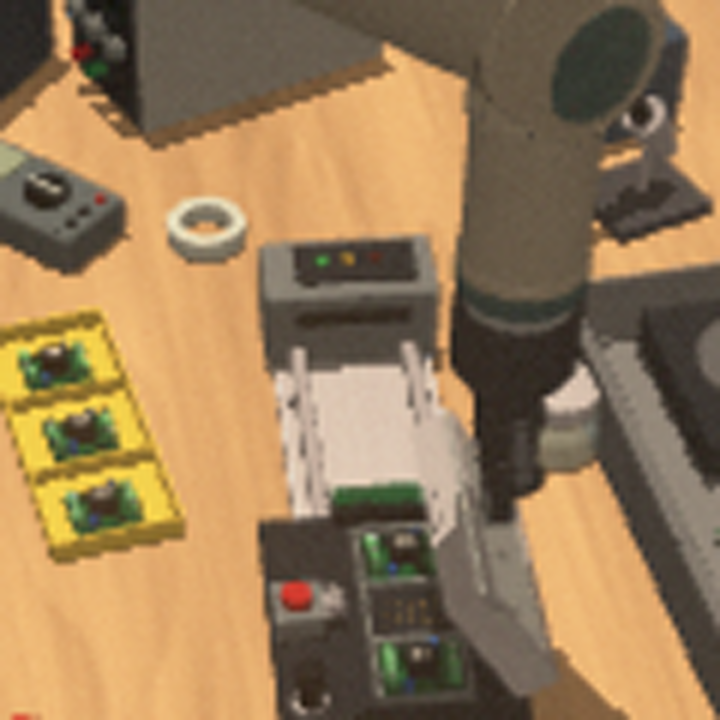

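Emit:
play_rows --commands '[[0,[7,0,1],0],[0,[7,0,1],0],[0,[7,0,2],0],[0,[6,0,4],0],[0,[6,0,4],0],[0,[6,0,4],0],[0,[0,0,0],0]]'

```text
clock: 51.8
ee_pos: [0.6175, -0.04, 0.1135]
orientation: [0.039, 0.999, -0.002, -0.002]
ft_force: [-0.2, -0.6, 3.4]
width: -0.0001
```

Run:
```python
from h import *
go(.601,-.039,.097,.076)
snap("side","i6",(210,90,330,210),6)
```

```text
clk 51.8 pos [ 0.6175 -0.04    0.1135] phi 0.079 tilt 0.0060 w -0.0001 F [-0.2 -0.6  3.4] | turn -0.003 shift [16.5 -0.2 16.6]
```

View pics/i6.png

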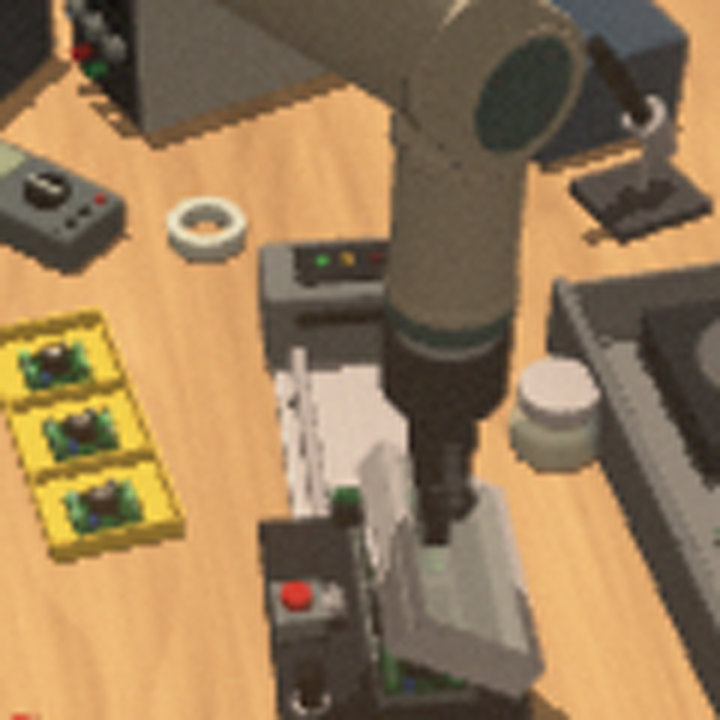

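Emit:
play_rows --commands '[[0,[6,0,4],0],[0,[6,0,5],0],[0,[5,0,5],0],[0,[5,0,6],0],[0,[4,0,6],0],[0,[2,0,4],0],[0,[0,0,0],0]]'

```text
clock: 52.55
ee_pos: [0.5905, -0.038, 0.0838]
orientation: [0.04, 0.999, -0.002, -0.002]
ft_force: [1.0, 0.1, 3.7]
width: 0.0001
```

Run:
```python
from h import *
go(.588,-.038,.075,.076)
snap("side","i7",(230,130,310,210),9)
```

```text
clk 52.5 pos [ 0.5905 -0.038   0.0838] phi 0.079 tilt 0.0053 w 0.0001 F [1.  0.1 3.7] | turn -0.003 shift [ 2.4 -0.1  8.8]
```

View pics/i7.png

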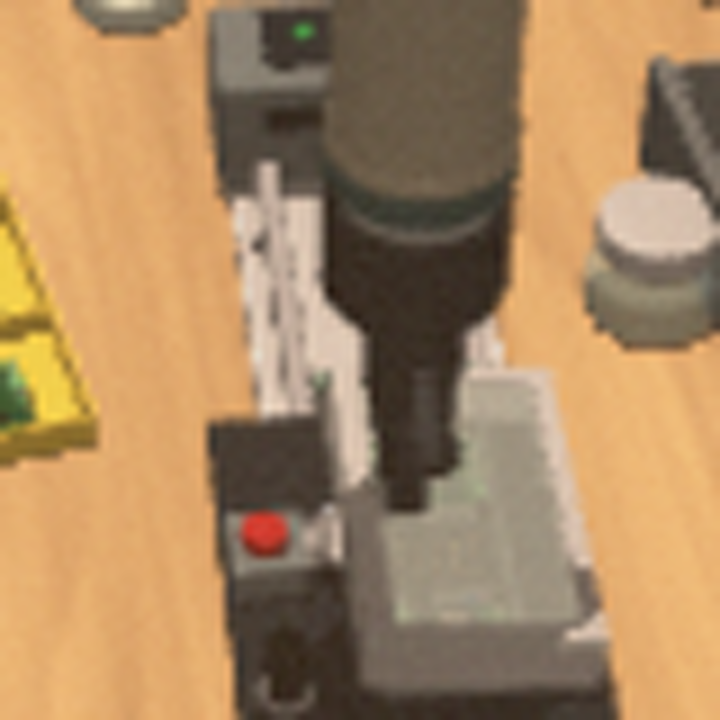

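Almost shut; I press on in small steps, watching the force.

Emit:
play_rows --commands '[[0,[2,0,3],0],[0,[2,0,3],0],[0,[0,0,0],0]]'

```text
clock: 52.9
ee_pos: [0.5881, -0.0378, 0.0788]
orientation: [0.04, 0.999, -0.002, -0.0]
ft_force: [2.7, -0.7, 4.6]
width: 0.0001
```

Emit:
play_rows --commands '[[0,[1,0,2],0],[0,[0,0,0],0]]'

```text
clock: 53.1
ee_pos: [0.5854, -0.0377, 0.0758]
orientation: [0.04, 0.999, -0.002, -0.002]
ft_force: [1.0, 0.4, 2.6]
width: -0.0001
```

Emit:
play_rows --commands '[[0,[0,0,2],0],[0,[0,0,0],0]]'

```text
clock: 53.3
ee_pos: [0.5851, -0.0377, 0.0746]
orientation: [0.04, 0.999, -0.002, -0.002]
ft_force: [-2.8, -0.7, 10.7]
width: 0.0
```

Emit:
play_rows --commands '[[0,[0,0,2],0],[0,[0,0,0],0],[0,[0,0,0],0]]'

```text
clock: 53.6
ee_pos: [0.5849, -0.0377, 0.074]
orientation: [0.04, 0.999, -0.002, -0.002]
ft_force: [-4.9, -0.7, 21.0]
width: -0.0001
```

Emit:
play_rows --commands '[[0,[0,0,-3],0],[0,[0,0,-2],0],[0,[0,0,-2],0],[0,[0,0,0],0]]'

```text
clock: 54.0
ee_pos: [0.5853, -0.0378, 0.0787]
orientation: [0.04, 0.999, -0.002, -0.002]
ft_force: [0.1, 0.3, -0.2]
width: 0.0
```

Run:
```python
from h import *
go(.588,-.038,.075,.076)
snap("side","i8",(230,130,310,210),9)
```

```text
clk 54.0 pos [ 0.5853 -0.0378  0.0787] phi 0.080 tilt 0.0056 w 0.0000 F [ 0.1  0.3 -0.2] | turn -0.004 shift [-2.7 -0.   3.7]
```

View pics/i8.png

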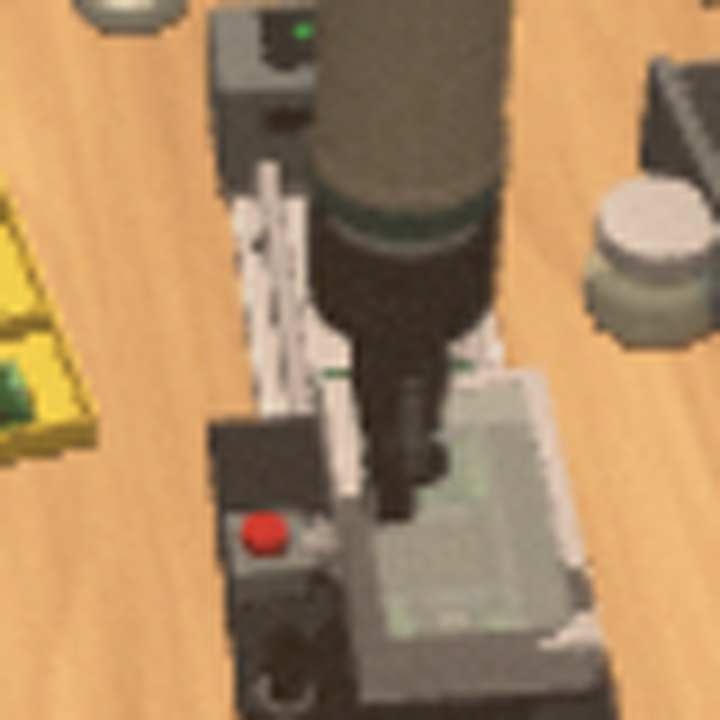

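Emit:
play_rows --commands '[[0,[0,0,-10],0],[0,[0,0,-20],0],[0,[0,0,-30],0],[0,[0,0,-15],0],[42,[18,-20,0],0],[42,[19,-22,0],0],[42,[19,-22,0],0],[42,[0,0,0],0],[42,[0,0,0],0]]'

```text
clock: 54.95
ee_pos: [0.5254, -0.0973, 0.1549]
orientation: [0.04, 0.999, -0.002, -0.001]
ft_force: [-0.5, 0.2, -0.1]
width: 0.036
```

Run:
```python
from h import *
go(.529,-.1015,.052,.076)
snap("side","j1",(220,130,310,220),8)
snap("top","j2",(205,140,295,210),8)
f=lambda X:((proj("side",X)-[220,130]+.5)*8-.5).round(1)
print(f([.5285,-.101,.078]),f([.5285,-.101,.044]))
```

```text
clk 55.0 pos [ 0.5254 -0.0973  0.1549] phi 0.081 tilt 0.0040 w 0.0360 F [-0.5  0.2 -0.1] | turn -0.005 shift [ -4.1  -3.5 102.9]
[334.8 568.7] [334.4 616.4]
```

View pics/j1.png

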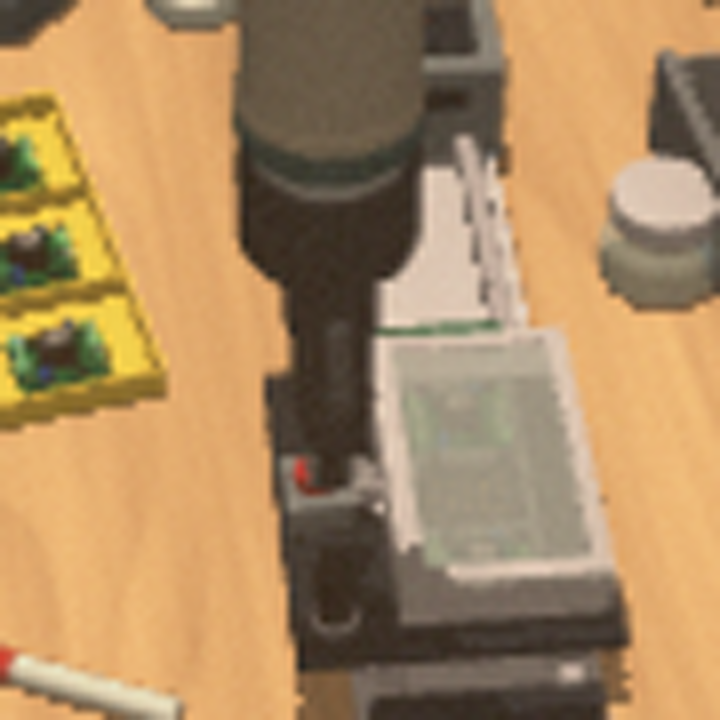

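View pics/j2.png

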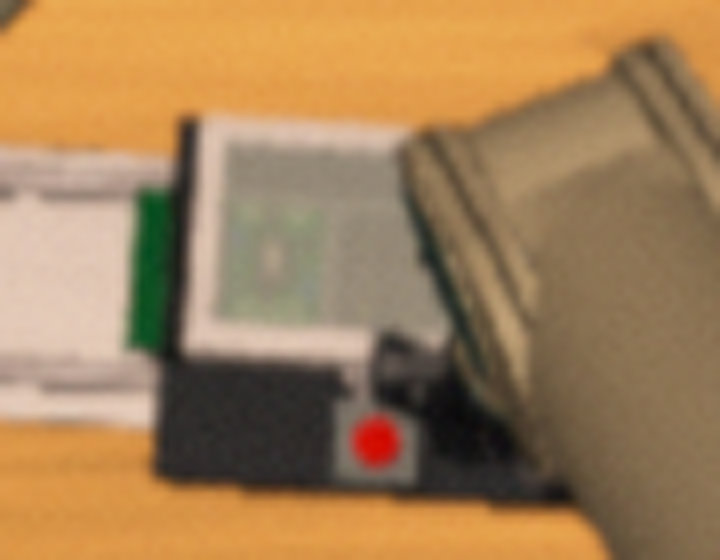

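Emit:
play_rows --commands '[[42,[-3,-3.5,15],0],[42,[0,0,25],0],[42,[0,0,25],0],[42,[0,0,18],0],[42,[0,0,12],0],[42,[0,0,4],0],[42,[0,0,0],0],[42,[0,0,0],0]]'

```text
clock: 55.85
ee_pos: [0.5286, -0.1007, 0.0561]
orientation: [0.04, 0.999, -0.002, -0.001]
ft_force: [0.1, -0.7, 0.6]
width: 0.036
```

Run:
```python
from h import *
go(.529,-.1015,.052,.076)
snap("side","j3",(220,130,310,220),8)
```

```text
clk 55.9 pos [ 0.5286 -0.1007  0.0561] phi 0.079 tilt 0.0036 w 0.0360 F [ 0.1 -0.7  0.6] | turn -0.003 shift [-0.5 -0.8  4.1]
```

View pics/j3.png

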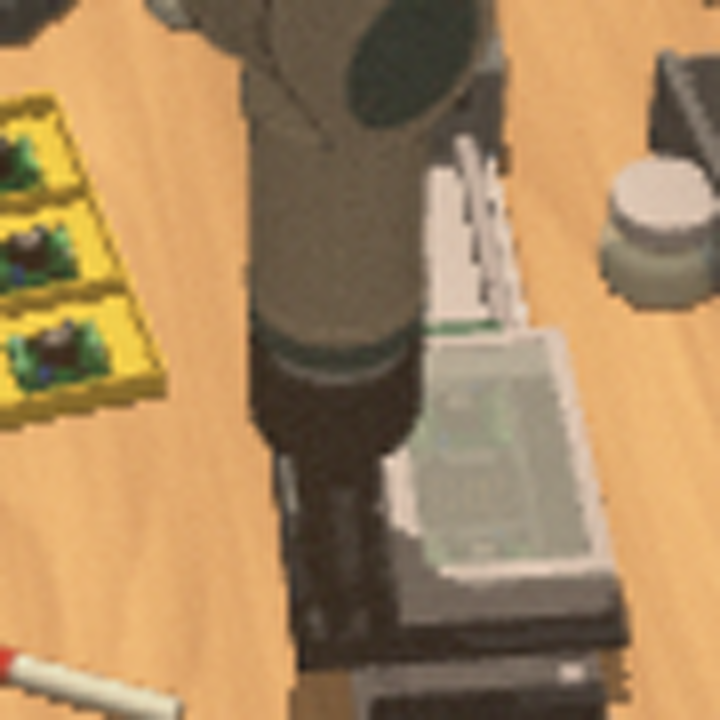

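Emit:
play_rows --commands '[[30,[0,0,2],-0.003],[30,[0,4,0],0],[30,[0,6,0],0],[30,[0,10,0],0],[30,[0,15,0],0],[30,[0,20,0],0],[30,[0,20,0],0],[30,[0,20,0],0],[30,[0,20,0],0],[30,[0,20,0],0],[30,[0,15,0],0],[30,[0,8,0],0]]'

```text
clock: 57.1
ee_pos: [0.5398, 0.06, 0.0532]
orientation: [0.037, 0.999, -0.001, -0.001]
ft_force: [-0.5, 0.4, -0.3]
width: 0.0255
```

Emit:
play_rows --commands '[[30,[0,8,0],0],[30,[0,6,0],0],[30,[0,4,0],0],[30,[0,4,0],0],[30,[0,2,0],0],[30,[0,0,0],0]]'

```text
clock: 57.7
ee_pos: [0.5422, 0.0817, 0.0531]
orientation: [0.038, 0.999, -0.001, -0.001]
ft_force: [-0.8, 0.3, -0.4]
width: 0.0258
```

Run:
```python
from h import *
go(.543,.0815,.052,.073)
snap("side","j4",(220,110,310,200),8)
```

```text
clk 57.7 pos [0.5422 0.0817 0.0531] phi 0.076 tilt 0.0023 w 0.0258 F [-0.8  0.3 -0.4] | turn -0.003 shift [-0.8 -0.1  1.1]
```

View pics/j4.png

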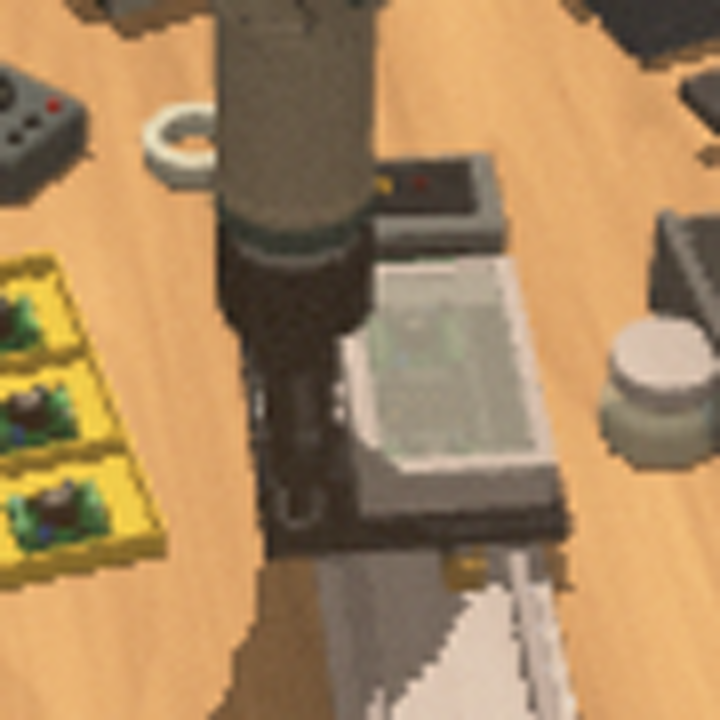

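Near the end; push until the stop is felt.

Emit:
play_rows --commands '[[30,[0,2,0],0],[30,[0,0,0],0]]'

```text
clock: 57.95
ee_pos: [0.5421, 0.0832, 0.053]
orientation: [0.038, 0.999, -0.001, -0.001]
ft_force: [-0.1, -0.2, -0.2]
width: 0.026
```

Emit:
play_rows --commands '[[30,[0,2,0],0],[30,[0,0,0],0]]'

```text
clock: 58.15
ee_pos: [0.5421, 0.0835, 0.0529]
orientation: [0.039, 0.999, -0.003, -0.002]
ft_force: [0.3, -3.2, 1.3]
width: 0.0253
```

Emit:
play_rows --commands '[[30,[0,2,0],0],[30,[0,0,0],0],[30,[0,0,0],0]]'

```text
clock: 58.45
ee_pos: [0.5421, 0.0836, 0.0529]
orientation: [0.039, 0.999, -0.004, -0.002]
ft_force: [0.6, -7.1, 1.8]
width: 0.0253
```

Emit:
play_rows --commands '[[30,[0,2,0],0],[30,[0,0,0],0],[30,[0,-4,0],0],[30,[0,-5,0],0],[30,[0,0,0],0]]'

```text
clock: 58.95
ee_pos: [0.5417, 0.0796, 0.053]
orientation: [0.038, 0.999, -0.001, -0.001]
ft_force: [0.3, -0.1, 0.5]
width: 0.0256
```

Run:
```python
from h import *
go(.542,.0805,.052,.073)
```

```text
clk 59.0 pos [0.5417 0.0796 0.053 ] phi 0.077 tilt 0.0037 w 0.0256 F [ 0.3 -0.1  0.5] | turn -0.004 shift [-0.2  0.9  1. ]
```

Centred on the knob with no contact; open a bit, lift and retreat.

Emit:
play_rows --commands '[[42,[0,0,0],0],[42,[0,0,-8],0],[42,[0,0,-20],0],[42,[0,0,-30],0],[42,[0,0,-40],0],[42,[20,0,-30],0],[42,[30,-30,0],0],[42,[20,-40,0],0],[42,[10,-40,0],0],[42,[0,-40,0],0],[42,[0,-40,0],0],[42,[0,0,0],0]]'

```text
clock: 60.15
ee_pos: [0.4467, -0.1091, 0.1819]
orientation: [0.043, 0.999, -0.003, -0.002]
ft_force: [-0.0, 0.0, -0.5]
width: 0.0358
```

Run:
```python
from h import *
go(.542,.0805,.052,.073)
snap("top","z1"); snap("top","z2",(140,130,300,260),5); snap("side","z3",(180,90,340,230),5)
```

```text
clk 60.1 pos [ 0.4467 -0.1091  0.1819] phi 0.085 tilt 0.0074 w 0.0358 F [-0.   0.  -0.5] | turn -0.012 shift [-81.7 196.9 128.4]
```

View pics/z1.png

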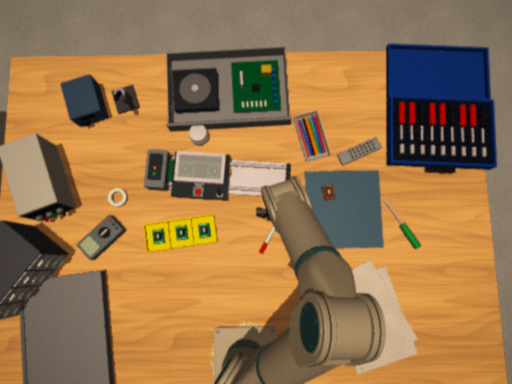

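View pics/z2.png

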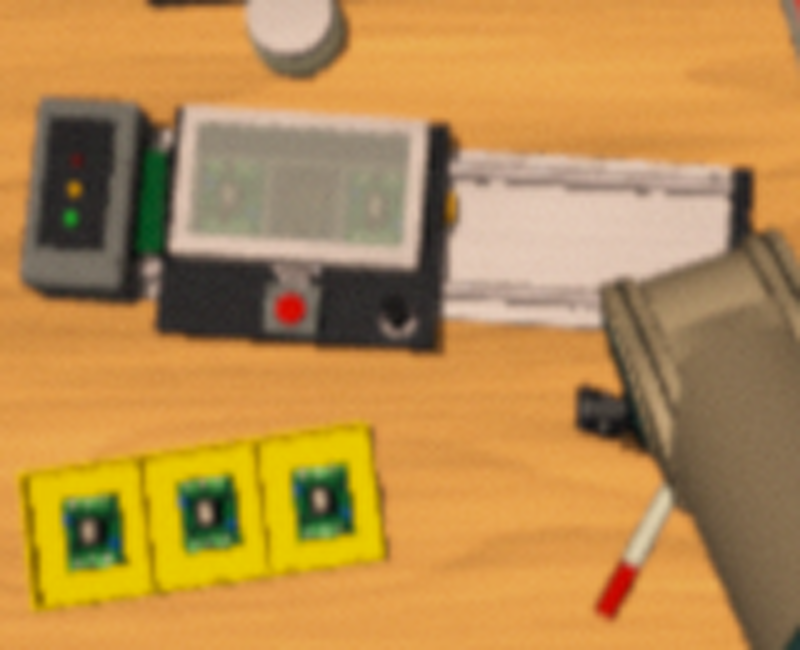

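View pics/z3.png

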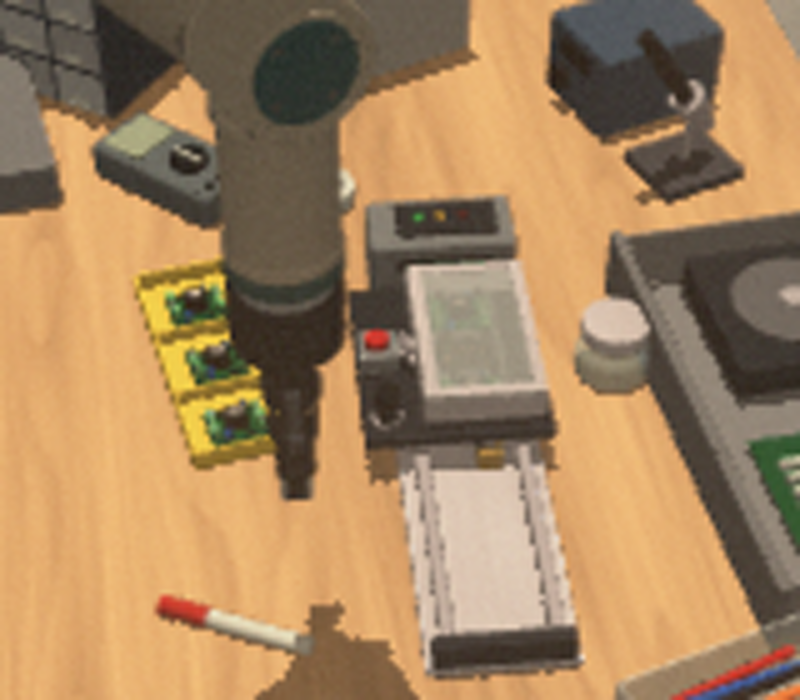

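Emit:
play_rows --commands '[[42,[0,0,-5],0],[42,[0,0,0],0],[42,[0,0,0],0],[42,[0,0,0],0]]'

```text
clock: 60.7
ee_pos: [0.4479, -0.1027, 0.1869]
orientation: [0.038, 0.999, -0.002, -0.001]
ft_force: [0.9, -0.3, 1.5]
width: 0.0357
```

Run:
```python
from bench import status, finish_job
s=status.sense(); print(s["clock"],s["ft_force"],s["qvel"].round(3)); print(finish_job())
```

```text
60.7 [ 0.8656114  -0.34326568  1.51579836] [ 0.003  0.002  0.003  0.002 -0.001  0.002 -0.001]
the job is handed in; nothing more can be done
None
```

I did the whole job in the order asked and handed it in at 60.7 s.

- **Carrier out and lid open:** I hooked the knob and slid the carrier to the loading station until it stood against the stop (about 10 N). Then I pressed the red button, and the lid sprang fully open.
- **Boards:** The three tested boards lie flat in the yellow tray, one per compartment. There were two waiting boards on the mat. They lie in the right and left nests, and the middle nest is empty. I left both brown look-alikes alone.
- **Lid shut, carrier home:** I swung the lid over from behind and pressed until the latch caught. The peak press was about 21 N, more than the 5–10 N needed. When I lifted off, the lid stayed down. Only then did I slide the carrier back until the dock stop was felt.

**Last checks:** In the final pictures the lid is shut and the boards are in place. The red button was back within a pixel of where it started; the knob read about 1.5 pixels off, within my reading error. The arm was clear of everything. I saw no bystander out of place, but I did not measure them one by one, and the arm hid the brown board off the mat in the last top view. The "knocked aside" event did not show up in any picture I took. I had no direct reading of the latch or the detents, so those two rest on the pictures, forces and positions.

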